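# Strip the pour-over coffee stand for washing

## Task

Take the pour-over coffee stand apart for washing. Turn the red wing nut until its slot lines up with the brass cross pin, lift it off and put it in the blue tray; then put the black spacer in the tray too; then lift the aluminium holder arm straight up off the stud and lay it flat and wholly on the black drying mat. Set everything down without dropping it, let go, and leave the cups, jar and other things on the table as they are.

Things in the scene. Friction and masses are not known exactly. Their poses are not given: they have to be found in the camera images.
- stand: pour-over coffee stand, fixed: wooden base 260 x 110 x 18 mm, dark post with an upright steel stud, thin rest post 105 mm from it. Origin: at table height under the stud's axis; +x from the stud to the rest post, z up. The holder arm lies on a shoulder, 58 mm across, 130 mm above the table. Above it the stud is 32 mm thick up to 182 mm, then 20 mm thick to its top at 223.5 mm.
- stud_top (a point): centre of the stud's flat top, 223.5 mm above the table; axes as stand
- cross_pin (a point): centre of the round brass cross pin through the stud, 216.5 mm above the table; pin 8 mm thick, 34 mm long overall, along the y axis of this point and of the stand. It holds the wing nut down
- rest_saddle (a point): where the rest post carries the holder arm's bar, 130 mm above the table, 105 mm from the stud along the stand's x; 14 mm long (x). Its 3 mm thick side cheeks stand 10 mm up beside the bar with 4 mm play each side
- wing_nut: red wing nut, no thread, lying on the spacer, underside 186 mm above the table. Hub 56 mm (x) x 44 mm (y, two flat sides to grip) x 24 mm high; two 14 mm thick wings along x, 100 mm overall, tips about 28 mm high. Origin: centre of the underside, z up. The pin, 2.5 mm above it, reaches only 17 mm from the axis, so fingers on the flats pass it.
- nut_slot (a point): centre of the nut's opening at its top face, 24 mm above its origin, same axes: a 26 mm square bore widened to a slot 15 mm wide (y) and 40 mm long (x, like the wings). Starts 0.8 to 1.57 rad out of line with the pin; the nut comes up only with its x axis in line with the pin (stand's y), either way round, within about 0.15 rad. Turn it either way
- spacer: black plastic spacer tube on the stud below the nut, 60 mm outside, bore 40 mm, 40 mm high. Origin: centre of the underside, z up; starts 146 mm above the table. Its bore has 4 mm play on the stud, 3 mm on the pin. With the nut off, the stud stands 37.5 mm above its top
- holder: aluminium holder arm, 222 mm long, 16 mm thick, about 0.28 kg: an eye (64 mm outside, bore 40 mm) over the stud, a flat bar 40 mm wide, and a ring (80 mm outside, 66 mm inside). Origin: eye's centre on the underside; +x from eye to ring, z up. With nut and spacer off, the stud stands 77.5 mm above its top: it must rise some 95 mm before moving sideways
- holder_eye (a point): centre of the holder arm's eye, on its underside (same as the origin of holder)
- holder_ring (a point): centre of the holder arm's ring, on its underside, 150 mm along x from the eye
- holder_grip (a point): point of the holder arm on its 40 mm wide bar, 70 mm from the eye, at half thickness and nearly at the centre of mass; 28 mm clear of the rest post's saddle
- tray: blue open tray, fixed, 250 (x) x 170 (y) x 35 mm high, walls and floor 5 mm. Origin: centre of the underside, z up
- mat: black ribbed drying mat, fixed, 290 (x) x 160 (y) x 6 mm. Origin: centre of the underside, z up. The holder arm fits on it lengthwise, either way round, but not crosswise
- glass_cup: white cup, 70 mm across, 85 mm high, standing on the stand's base under the ring, its top 27 mm below the arm. Origin: centre of the underside. Leave alone
- coffee_jar: amber coffee jar with black lid, 80 mm across, 130 mm high. Origin: centre of the underside. Leave alone
- red_mug: red mug, 80 mm across, 90 mm high. Origin: centre of the underside. Leave alone
- sugar_bowl: blue bowl, 90 mm across, 50 mm high. Origin: centre of the underside. Leave alone
- spoon: steel spoon lying on the table beside the stand. Leave alone

How it is judged:
On the way, in this order (a step that is already met when the one before it is completed fails the run):
1. the wing nut is in the tray and let go, the spacer and the holder arm still in place on the stud (x of wing_nut in the frame of tray between -0.115 and 0.115 m and y of wing_nut in the frame of tray between -0.075 and 0.075 m and z of wing_nut in the frame of tray below 0.06 m and contact force between the fingers and wing_nut below 0.1 N and distance of each of spacer, holder from where it was at the start of the episode below 0.02 m), for 0.1 s.
2. the spacer is in the tray and let go, the holder arm still in place on the stud (x of spacer in the frame of tray between -0.115 and 0.115 m and y of spacer in the frame of tray between -0.075 and 0.075 m and z of spacer in the frame of tray below 0.06 m and contact force between the fingers and spacer below 0.1 N and distance of holder from where it was at the start of the episode below 0.02 m), for 0.1 s.
3. the holder arm is lifted clear of the stud (z of holder in the frame of stand above 0.2235 m).
At the end, for the whole second after the job is handed in: Nut and spacer in the tray, let go (centres 5 mm or more inside its inner walls, under 60 mm above its underside); holder arm flat on the mat (tilt under 0.08 rad, underside within 6 mm of the mat), no part over its edge by more than 3 mm; all at rest (x of wing_nut in the frame of tray between -0.115 and 0.115 m and y of wing_nut in the frame of tray between -0.075 and 0.075 m and z of each of wing_nut, spacer in the frame of tray below 0.06 m and contact force between the fingers and wing_nut below 0.1 N and x of spacer in the frame of tray between -0.115 and 0.115 m and y of spacer in the frame of tray between -0.075 and 0.075 m and contact force between the fingers and spacer below 0.1 N and x of holder_eye in the frame of mat between -0.116 and 0.116 m and y of holder_eye in the frame of mat between -0.051 and 0.051 m and x of holder_ring in the frame of mat between -0.108 and 0.108 m and y of holder_ring in the frame of mat between -0.043 and 0.043 m and angle between holder's own z axis and vertical below 0.08 rad and z of holder in the frame of mat between 0.002 and 0.012 m and linear speed of each of wing_nut, spacer, holder below 0.02 m/s and angular speed of each of wing_nut, spacer, holder below 0.2 rad/s); the robot touches nothing.
It fails at once if a cup, mug, bowl, the jar or the spoon is pushed more than 30 mm (distance of any of glass_cup, coffee_jar, red_mug, sugar_bowl, spoon from where it was at the start of the episode above 0.03 m).
It fails at once if a cup, mug, bowl or the jar is tipped (over 0.35 rad) (angle between any of glass_cup, coffee_jar, red_mug, sugar_bowl's own z axis and vertical above 0.35 rad).
It fails at once if the nut, spacer or holder arm is dropped or thrown (over 0.8 m/s out of the fingers, a fall of about 33 mm) ((linear speed of wing_nut above 0.8 m/s and contact force between the fingers and wing_nut below 0.1 N) or (linear speed of spacer above 0.8 m/s and contact force between the fingers and spacer below 0.1 N) or (linear speed of holder above 0.8 m/s and contact force between the fingers and holder below 0.1 N)).
It also fails if it takes over 70 s, if anything falls off the work surface, if the arm or the gripper's body presses on something with over 40 N, if the wrist force passes 120 N, or if a joint passes its speed limit or range.

## Robot

A 6-joint arm with a two-finger parallel gripper is mounted at the origin on the work surface. World frame = base frame: x ahead of the robot, y to its left, z up, the work surface at z = 0. Lengths are in m, angles in rad, forces in N, time in s.
With the tool pointing down it reaches from about 0.325 to 0.775 m from the base axis. Payload 5.5 kg.
Tool frame: the origin (TCP) lies midway between the tips of the shut fingers; the grasp point (between the pads) lies 19 mm behind it; z points along the fingers, y is the direction in which the jaws open and shut (so a half turn about z gives the same grasp; the last joint's range is limited). The gripper opens to 85 mm and grips with 20 to 120 N. Pads are 22 mm wide; open, the fingers measure 114 mm over their backs; the gripper's body (76 mm by 85 mm) begins 54 mm behind the grasp point. The pads swing forward as they close: fully open they stand 13 mm farther back than shut.
Start: joints at [-1.226, 0.091, 1.231, -0, 1.82, -0.057], TCP at [0.235, -0.552, 0.231] pointing down, gripper open.
Joint ranges: [-2.87, 2.87], [-0.86, 2.18], [0.17, 2.46], [-1.51, 4.65], [0.06, 2.69], [-2.65, 2.65]. Speed limits (rad/s): [2.57, 2.57, 3.01, 3.14, 3.14, 3.14].

## Interface

Orientations are given as a rotation vector (axis times angle).
In Python, from cell import r, imaging, ticket gives the robot as it stands.
- The arm moves only by the tool carry_out, never from a script. Its argument "moves" is a list of rows, each a list of 2 entries, a list of its own where there are three numbers: the shift along the tool's x, y, z in m, then the turn, a rotation vector about the tool's x, y, z in rad. A call has exactly 10 rows; each row shifts and turns the pose as measured when the row begins, along the tool's axes as they then stand; what a row does not reach is not made up. A row lasts 1/10 s, in which the tool goes at most 50 mm and 8.59 degrees, less where a joint would pass 70% of its speed; a pose out of reach is approached as far as the arm can. A call with a gripper value outside its range is refused whole. "grip" is the opening in per cent of the stroke, from 0 (shut) to 100 (fully open), set as the call begins (left out, the last holds). The fingers move at their own pace and stop on an object; "squeeze" is the grip in N (left out, the last holds). Time passes only in rows, so rows that do not move let the fingers close, or fill a call up. It gives the time, the measured TCP pose, the force and the opening at its end, in the units of the state.
- r.state(): the state, without advancing time (a new reading comes with each control period).
- imaging.get_image(name): name is "side" or "top" or "wrist"; returns a dict with "pixels" (480x640x3 uint8, red, green, blue), "depth" (480x640 float32, m along the optical axis (not along the pixel's ray), 0 where there is no reading), "mtx" (3x3 intrinsics, pixels), "k1" (the pictures are not rectified: a ray, as slopes to the right and down, at radius r is drawn at 1 + k1 r^2 times it, then the intrinsics apply), "extrinsics" (4x4, takes a point from camera to world coordinates). Camera axes: x right, y down, z forward; pixel columns grow to the right and rows downward; lengths in m; the calibration is good to about 2 mm. A picture is of the moment at which its call begins.
- ticket.close_job(): hands the job in, once; it reports no verdict.
The state is a dict: "t": time; "q": joint angles; "qd": joint speeds; "joint_torque": joint torques, N m; "tcp_pos": TCP position; "tool_rot": TCP orientation; "ft_force": force on the tool from outside, world axes, zero at the start; "torque": the same for the moment, N m; "finger_gap": opening from 0.0 (shut) to 1.0 (fully open).
Only numpy, scipy, OpenCV 4.12 (cv2) and the standard library are available. Lean on these libraries where they do the work, as an engineer would, in place of code of your own. Each camera call takes 0.05 s, during which the arm holds its last target.

## Working session

There is one attempt and no reset: what is moved stays moved. The work goes in short steps, Python scripts to look and compute and a tool call to move; the robot and the scene stay as the last step left them, time stands still between calls to the robot, and variables do not carry over. Pictures are saved under pics/ and viewed, and the job is handed in when it is done.

Besides the shell and the picture viewer there is one more tool, called after "Call:" as name(argument=value, ...), one argument or row to a line, values as JSON. carry_out: Moves the arm, as the interface text tells. Its arguments: {"type":"object","properties":{"moves":{"type":"array","items":{"type":"array"}},"grip":{"type":"number"},"squeeze":{"type":"number"}},"required":["moves"]}

```bash
ls; mkdir -p pics; cat > h.py <<'E'
import numpy as np, cv2, sys
sys.path.insert(0,'.')
from cell import r, imaging, ticket
from scipy.spatial.transform import Rotation as R
def snap(name,fn):
    d=imaging.get_image(name)
    cv2.imwrite('pics/%s.png'%fn,cv2.cvtColor(d['pixels'],cv2.COLOR_RGB2BGR))
    np.savez('pics/%s.npz'%fn,**d); return d
def load(fn): return dict(np.load('pics/%s.npz'%fn))
def rays(d,uv):
    K=d['mtx'];k1=float(d['k1'])
    uv=np.atleast_2d(np.asarray(uv,float))
    x=cv2.undistortPoints(uv.reshape(-1,1,2),K,np.array([k1,0,0,0,0.])).reshape(-1,2)
    E=d['extrinsics'];D=np.c_[x,np.ones(len(x))]@E[:3,:3].T
    return E[:3,3],D
def onplane(d,uv,z):
    o,D=rays(d,uv); s=(z-o[2])/D[:,2]; return o+s[:,None]*D
def cloud(d):
    v,u=np.mgrid[0:480,0:640]
    o,D=rays(d,np.c_[u.ravel(),v.ravel()])
    z=d['depth'].ravel()
    P=(o+z[:,None]*D).reshape(480,640,3); P[d['depth']==0]=np.nan; return P
def proj(d,P):
    E=np.linalg.inv(d['extrinsics']);p=np.atleast_2d(P)@E[:3,:3].T+E[:3,3]
    x=p[:,:2]/p[:,2:];x=x*(1+float(d['k1'])*(x**2).sum(1,keepdims=True))
    return x@d['mtx'][:2,:2].T+d['mtx'][:2,2]
def st():
    s=r.state(); np.set_printoptions(precision=4,suppress=True)
    print('t',s['t'],'q',np.array(s['q']),'tcp',np.array(s['tcp_pos']),'rv',np.array(s['tool_rot']),'f',np.array(s['ft_force']),'gap',s['finger_gap'])
    return s
E
python3 - <<'E'
from h import *
for n in('side','top','wrist'):
    d=snap(n,n+'0'); print(n,d['k1'],d['mtx'].ravel(),d['extrinsics'],(d['depth']>0).mean())
st()
E
```

```text
pics
side -0.08436420166605722 [565.12277908   0.         319.58988215   0.         565.12277908
 247.06120922   0.           0.           1.        ] [[-0.69001208 -0.34477851  0.63640483 -0.20402107]
 [-0.72347023  0.35498789 -0.59209325  0.71741259]
 [-0.02177498 -0.86897145 -0.49438292  0.77067376]
 [ 0.          0.          0.          1.        ]] 0.9960970052083333
top -0.09846687207847828 [467.58431256   0.         319.84563734   0.         467.58431256
 245.30426142   0.           0.           1.        ] [[-0.01935179 -0.99338046  0.1132288   0.45786758]
 [-0.99971664  0.02079556  0.01158357 -0.01220426]
 [-0.01386155 -0.11297256 -0.99350141  1.06142584]
 [ 0.          0.          0.          1.        ]] 0.996044921875
wrist 0.000638461311938392 [344.27305669   0.         312.31731422   0.         344.27305669
 238.58356074   0.           0.           1.        ] [[ 0.39076994 -0.87393811 -0.28901735  0.30618998]
 [-0.92048618 -0.37169364 -0.12061937 -0.52074531]
 [-0.00201205  0.3131709  -0.94969466  0.3728932 ]
 [ 0.          0.          0.          1.        ]] 0.9960546875
t 0.15 q [-1.2257  0.0917  1.2317  0.      1.8198 -0.0567] tcp [ 0.2346 -0.552   0.2304] rv [-3.0769 -0.6267  0.0003] f [-0.6935  0.6151 -0.2644] gap 0.9999993213702378
```

View pics/top0.png

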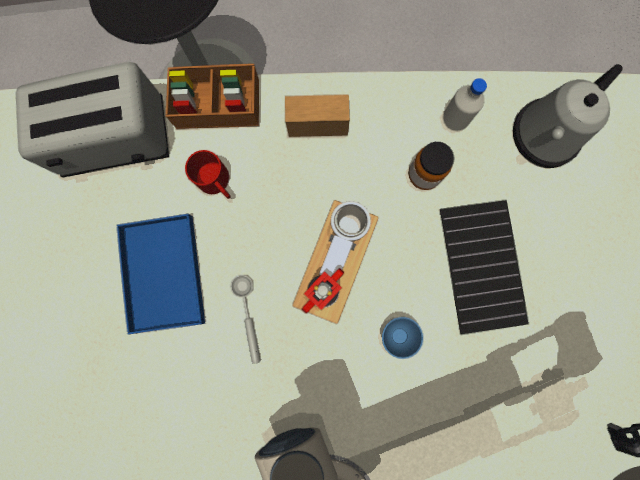

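View pics/side0.png

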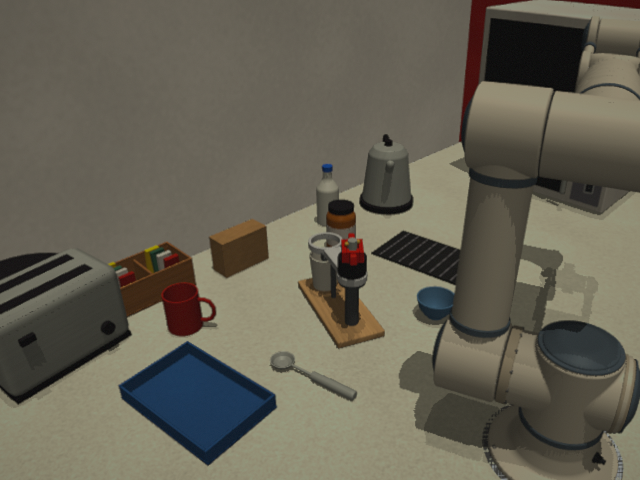

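View pics/wrist0.png

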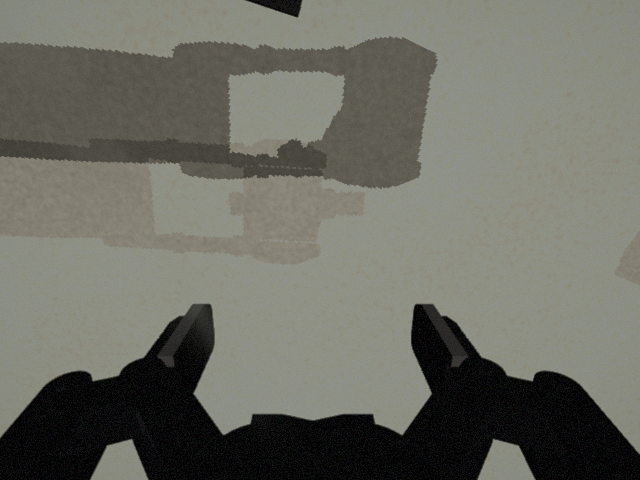

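The top view shows the stud and nut near (322,290), the ring and white cup at (350,222), the tray at (160,273), the mat at (484,266), the bowl at (402,337), the jar at (433,160) and the spoon at (247,315). Next I measure them.

```bash
cat > m1.py <<'E'
from h import *
d=load('top0');P=cloud(d);hsv=cv2.cvtColor(d['pixels'],cv2.COLOR_RGB2HSV);H,S,V=cv2.split(hsv)
def box(mask,z,name):
    m=cv2.morphologyEx(mask.astype(np.uint8),cv2.MORPH_CLOSE,np.ones((5,5)))
    c=max(cv2.findContours(m,cv2.RETR_EXTERNAL,cv2.CHAIN_APPROX_NONE)[0],key=cv2.contourArea)[:,0]
    w=onplane(d,c,z)[:,:2]
    (cx,cy),(a,b),an=cv2.minAreaRect((w*1000).astype(np.float32))
    print(name,'c',cx,cy,'size',a,b,'ang',an); return c
# z heights
v,u=np.mgrid[0:480,0:640]
def reg(x0,x1,y0,y1): return (u>=x0)&(u<x1)&(v>=y0)&(v<y1)
blue=(H>100)&(H<125)&(S>120)
t=blue&reg(100,220,200,345)
print('tray z',np.nanpercentile(P[...,2][t],[2,50,98]))
box(t,0.035,'tray')
mt=(V<70)&reg(430,540,190,345); print('mat z',np.nanpercentile(P[...,2][mt],[2,50,98])); box(mt,0.006,'mat')
wood=(H>8)&(H<22)&(S>100)&(V>90)&reg(280,385,190,330); print('base z',np.nanpercentile(P[...,2][wood],[2,50,98])); box(wood,0.018,'base')
red=((H<6)|(H>172))&(S>150)&(V>80)&reg(290,360,260,320); print('nut z',np.nanpercentile(P[...,2][red],[2,25,50,75,98]));box(red,0.212,'nut')
brass=(H>12)&(H<35)&(S>80)&reg(305,340,275,305); 
# generic blobs above table: top heights
for n,rg in dict(jar=(405,460,140,190),mug=(183,235,148,200),bowl=(380,425,315,360),spoon=(230,262,272,365),ring=(330,375,200,245),bottle=(440,490,75,132),stud=(312,334,282,300)).items():
    m=reg(*rg); z=P[...,2][m]; hz=np.nanpercentile(z,99); mm=m&(P[...,2]>max(hz-.01,.004)); q=P[mm]; print(n,'top',hz,'c',np.median(q[:,:2],0),'min',np.nanpercentile(q,2,axis=0),'max',np.nanpercentile(q,98,axis=0))
E
python3 m1.py
python3 - <<'E'
from h import *
d=load('top0');c=cv2.cvtColor(d['pixels'],cv2.COLOR_RGB2BGR)[190:335,280:390]
cv2.imwrite('pics/topcrop.png',cv2.resize(c,None,fx=4,fy=4,interpolation=cv2.INTER_CUBIC))
d=load('side0');c=cv2.cvtColor(d['pixels'],cv2.COLOR_RGB2BGR)[220:350,290:400]
cv2.imwrite('pics/sidecrop.png',cv2.resize(c,None,fx=4,fy=4,interpolation=cv2.INTER_CUBIC))
E
```

```text
tray z [0.00143589 0.00591267 0.03604584]
tray c 520.1922607421875 359.1961669921875 size 247.4569854736328 175.7147979736328 ang 7.2962541580200195
mat z [0.00227203 0.00628663 0.01019416]
mat c 523.2924194335938 -372.070068359375 size 287.3778076171875 159.96958923339844 ang 6.6833038330078125
base z [0.0143348  0.01825638 0.13701785]
base c 528.498779296875 -62.514129638671875 size 66.20864868164062 260.2977294921875 ang 62.02829360961914
nut z [0.14467357 0.20905478 0.21029986 0.21152633 0.21437319]
nut c 472.83905029296875 -5.156768798828125 size 44.766685485839844 99.7811279296875 ang 43.87329864501953
jar top 0.13307857511334842 c [ 0.74120483 -0.2467372 ] min [ 0.71068722 -0.2776063   0.12570285] max [ 0.77216676 -0.2156112   0.13336856]
mug top 0.09193868761566573 c [0.74341053 0.24962026] min [0.70581321 0.21028604 0.08247813] max [0.78120481 0.28687638 0.09331044]
bowl top 0.05278454617300939 c [ 0.36629721 -0.17746427] min [ 0.3277469  -0.2149072   0.04313026] max [ 0.4146454  -0.1297662   0.05380252]
spoon top 0.021372565268762304 c [0.38682789 0.1581385 ] min [0.32277888 0.14137977 0.01165865] max [0.51132353 0.19961293 0.02228961]
ring top 0.1489407112461414 c [ 0.59286079 -0.05326989] min [ 0.56383288 -0.09979745  0.13994783] max [ 0.64796041 -0.02441797  0.14945483]
bottle top 0.18124226630522425 c [ 0.87630667 -0.32850871] min [ 0.8638397  -0.34345154  0.17194717] max [ 0.89174355 -0.31527929  0.18293435]
stud top 0.22602370036926903 c [ 0.47285178 -0.00471082] min [ 0.46400648 -0.01811184  0.21777406] max [0.48121023 0.0087376  0.22627562]
```

View pics/topcrop.png

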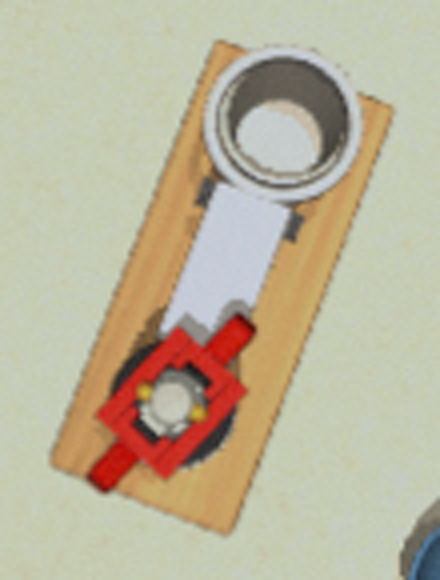

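View pics/sidecrop.png

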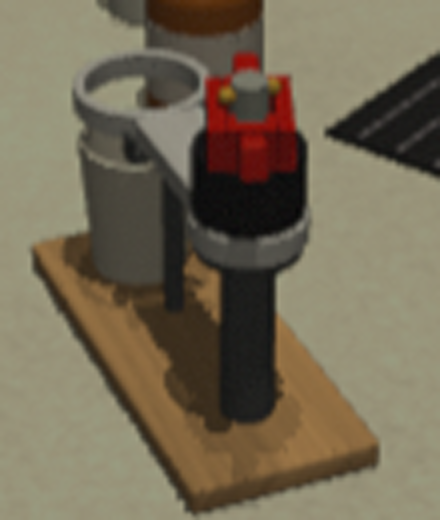

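The crop shows the wings running from lower left to upper right, the brass pin roughly left to right, and the ring up and to the right. Rough angles are nut about -46° and stand x about -22°. I'll move above the stud and refine these with the wrist camera.

```bash
cat > plan.py <<'E'
from h import *
def plan(target,jaw=None,n=None,verbose=True):
    """target world pos, jaw = world angle (deg) of tool y (mod 180). prints rows"""
    s=r.state();p=np.array(s['tcp_pos']);R0=R.from_rotvec(s['tool_rot'])
    M=R0.as_matrix();cur=np.degrees(np.arctan2(M[1,1],M[0,1]))
    print('t',round(s['t'],2),'tcp',p.round(4),'jaw',round(cur,2),'q6',round(s['q'][5],3),'q1',round(s['q'][0],3),'tilt',np.degrees(np.arccos(-M[2,2])).round(3),'gap',round(s['finger_gap'],3),'f',np.round(s['ft_force'],1))
    # desired: tool z down, tool y at jaw
    if jaw is None: a=cur
    else:
        a=jaw+180*np.round((cur-jaw)/180)
    y=np.array([np.cos(np.radians(a)),np.sin(np.radians(a)),0]);z=np.array([0,0,-1.]);x=np.cross(y,z)
    Rt=R.from_matrix(np.c_[x,y,z])
    rv=(R0.inv()*Rt).as_rotvec();dp=np.array(target)-p
    print('target jaw',a,'total tool shift',(M.T@dp).round(4),'rv',rv.round(3))
    if n:
        for k in range(n):
            Rk=R0*R.from_rotvec(rv*k/n)
            print('[[%.3f,%.3f,%.3f],[%.3f,%.3f,%.3f]],'%(*(Rk.inv().apply(dp)/n),*(rv/n)))
if __name__=='__main__':
    a=[float(v) for v in sys.argv[1:]]
    plan(a[:3],a[3] if len(a)>3 and a[3]>-999 else None,int(a[4]) if len(a)>4 else None)
E
python3 plan.py 0.47 -0.005 0.36 44 18
```

```text
t 0.15 tcp [ 0.2346 -0.552   0.2304] jaw -66.98 q6 -0.057 q1 -1.226 tilt 0.091 gap 1.0 f [-0.7  0.6 -0.3]
target jaw -136.0 total tool shift [ 0.4306 -0.4116 -0.1289] rv [-1.000e-03  1.000e-03  1.205e+00]
[[0.024,-0.023,-0.007],[-0.000,0.000,0.067]],
[[0.022,-0.024,-0.007],[-0.000,0.000,0.067]],
[[0.021,-0.026,-0.007],[-0.000,0.000,0.067]],
[[0.019,-0.027,-0.007],[-0.000,0.000,0.067]],
[[0.017,-0.028,-0.007],[-0.000,0.000,0.067]],
[[0.015,-0.029,-0.007],[-0.000,0.000,0.067]],
[[0.013,-0.030,-0.007],[-0.000,0.000,0.067]],
[[0.011,-0.031,-0.007],[-0.000,0.000,0.067]],
[[0.009,-0.032,-0.007],[-0.000,0.000,0.067]],
[[0.007,-0.032,-0.007],[-0.000,0.000,0.067]],
[[0.005,-0.033,-0.007],[-0.000,0.000,0.067]],
[[0.002,-0.033,-0.007],[-0.000,0.000,0.067]],
[[0.000,-0.033,-0.007],[-0.000,0.000,0.067]],
[[-0.002,-0.033,-0.007],[-0.000,0.000,0.067]],
[[-0.004,-0.033,-0.007],[-0.000,0.000,0.067]],
[[-0.006,-0.032,-0.007],[-0.000,0.000,0.067]],
[[-0.009,-0.032,-0.007],[-0.000,0.000,0.067]],
[[-0.011,-0.031,-0.007],[-0.000,0.000,0.067]],
```

```bash
sed -i 's|a=jaw+180\*np.round((cur-jaw)/180)|q1t=np.degrees(np.arctan2(target[1],target[0])); a=jaw+180*np.round((q1t-jaw)/180)|; s|rv=(R0.inv()\*Rt).as_rotvec()|rv=(R0.inv()*Rt).as_rotvec()|' plan.py
python3 plan.py 0.47 -0.005 0.36 44 18
```

```text
t 0.15 tcp [ 0.2346 -0.552   0.2304] jaw -66.98 q6 -0.057 q1 -1.226 tilt 0.091 gap 1.0 f [-0.7  0.6 -0.3]
target jaw 44.0 total tool shift [ 0.4306 -0.4116 -0.1289] rv [-1.000e-03 -2.000e-03 -1.937e+00]
[[0.024,-0.023,-0.007],[-0.000,-0.000,-0.108]],
[[0.026,-0.020,-0.007],[-0.000,-0.000,-0.108]],
[[0.028,-0.017,-0.007],[-0.000,-0.000,-0.108]],
[[0.030,-0.014,-0.007],[-0.000,-0.000,-0.108]],
[[0.031,-0.011,-0.007],[-0.000,-0.000,-0.108]],
[[0.032,-0.007,-0.007],[-0.000,-0.000,-0.108]],
[[0.033,-0.004,-0.007],[-0.000,-0.000,-0.108]],
[[0.033,-0.000,-0.007],[-0.000,-0.000,-0.108]],
[[0.033,0.003,-0.007],[-0.000,-0.000,-0.108]],
[[0.032,0.007,-0.007],[-0.000,-0.000,-0.108]],
[[0.031,0.010,-0.007],[-0.000,-0.000,-0.108]],
[[0.030,0.014,-0.007],[-0.000,-0.000,-0.108]],
[[0.029,0.017,-0.007],[-0.000,-0.000,-0.108]],
[[0.027,0.020,-0.007],[-0.000,-0.000,-0.108]],
[[0.024,0.022,-0.007],[-0.000,-0.000,-0.108]],
[[0.022,0.025,-0.007],[-0.000,-0.000,-0.108]],
[[0.019,0.027,-0.007],[-0.000,-0.000,-0.108]],
[[0.016,0.029,-0.007],[-0.000,-0.000,-0.108]],
```

Call:
carry_out(
  moves=[
    [[0.024,-0.023,-0.015],[0,0,-0.1]],
    [[0.026,-0.02,-0.015],[0,0,-0.1]],
    [[0.028,-0.017,-0.015],[0,0,-0.1]],
    [[0.03,-0.014,-0.015],[0,0,-0.1]],
    [[0.031,-0.011,-0.015],[0,0,-0.1]],
    [[0.032,-0.007,-0.015],[0,0,-0.1]],
    [[0.033,-0.004,-0.01],[0,0,-0.1]],
    [[0.033,0,-0.01],[0,0,-0.1]],
    [[0.033,0.003,-0.01],[0,0,-0.1]],
    [[0.032,0.007,-0.01],[0,0,-0.1]],
  ],
  grip=100,
)

```text
t: 1.15
tcp_pos: [0.373, -0.2435, 0.3592]
tool_rot: [-2.358, -2.055, -0.006]
ft_force: [0.0, -0.3, 0.1]
finger_gap: 0.999
```

```bash
python3 plan.py 0.47 -0.005 0.37 44 10
```

```text
t 1.15 tcp [ 0.373  -0.2435  0.3592] jaw -7.85 q6 -0.519 q1 -0.66 tilt 0.837 gap 0.999 f [ 0.  -0.3  0.1]
target jaw 44.0 total tool shift [ 0.2497  0.0634 -0.0082] rv [-0.002 -0.015 -0.905]
[[0.025,0.006,-0.001],[-0.000,-0.001,-0.091]],
[[0.024,0.009,-0.001],[-0.000,-0.001,-0.091]],
[[0.023,0.011,-0.001],[-0.000,-0.001,-0.091]],
[[0.022,0.013,-0.001],[-0.000,-0.001,-0.091]],
[[0.021,0.015,-0.001],[-0.000,-0.001,-0.091]],
[[0.020,0.017,-0.001],[-0.000,-0.001,-0.091]],
[[0.018,0.018,-0.001],[-0.000,-0.001,-0.091]],
[[0.016,0.020,-0.001],[-0.000,-0.001,-0.091]],
[[0.014,0.021,-0.001],[-0.000,-0.001,-0.091]],
[[0.013,0.023,-0.001],[-0.000,-0.001,-0.091]],
```

Call:
carry_out(
  moves=[
    [[0.025,0.006,-0.001],[0,-0.002,-0.095]],
    [[0.024,0.009,-0.001],[0,-0.002,-0.095]],
    [[0.024,0.011,-0.001],[0,-0.002,-0.095]],
    [[0.022,0.013,-0.001],[0,-0.002,-0.095]],
    [[0.021,0.015,-0.001],[0,-0.002,-0.095]],
    [[0.02,0.017,-0.001],[0,-0.002,-0.095]],
    [[0.018,0.019,-0.001],[0,-0.002,-0.095]],
    [[0.016,0.02,-0.001],[0,0,-0.095]],
    [[0.014,0.021,-0.001],[0,0,-0.095]],
    [[0,0,0],[0,0,0]],
  ],
)

```text
t: 2.15
tcp_pos: [0.4575, -0.0131, 0.369]
tool_rot: [-1.235, -2.886, 0.003]
ft_force: [0.0, -1.5, 0.3]
finger_gap: 1.001
```

```bash
python3 plan.py 0.47 -0.005 0.37 44;python3 -c "
from h import *
snap('wrist','w1')"
```

```text
t 2.15 tcp [ 0.4575 -0.0131  0.369 ] jaw 43.67 q6 -0.865 q1 -0.102 tilt 0.195 gap 1.001 f [ 0.  -1.5  0.3]
target jaw 44.0 total tool shift [-0.0027  0.0146 -0.0011] rv [-0.003 -0.002 -0.006]
```

View pics/w1.png

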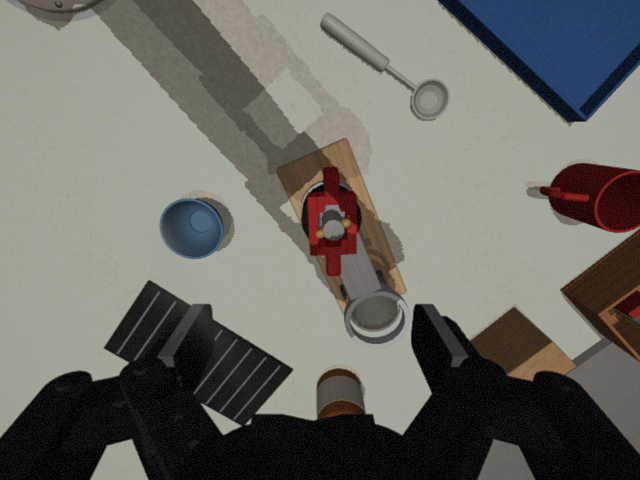

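The wrist view shows the nut at about (332,222), pin ends near (320,234) and (347,225), and the ring at (375,313). I'll measure precisely from this view and compare it with the top one.

```bash
cat > m2.py <<'E'
from h import *
np.set_printoptions(precision=4,suppress=True)
v,u=np.mgrid[0:480,0:640]
for fn,box,zt in (('w1',(285,385,150,290),None),('top0',(290,360,258,325),None)):
    d=load(fn);P=cloud(d);hsv=cv2.cvtColor(d['pixels'],cv2.COLOR_RGB2HSV);H,S,V=cv2.split(hsv)
    rg=(u>=box[0])&(u<box[1])&(v>=box[2])&(v<box[3])
    red=rg&((H<8)|(H>170))&(S>140)&(V>50)
    top=red&(P[...,2]>.203)
    w=P[top]
    hull=cv2.convexHull((w[:,:2]*1000).astype(np.float32))
    rect=cv2.minAreaRect(hull)
    # PCA
    c=w[:,:2]-w[:,:2].mean(0);ev,E=np.linalg.eigh(c.T@c);a=np.degrees(np.arctan2(E[1,1],E[0,1]))%180
    print(fn,'nut z',np.percentile(w[:,2],[5,50,95]),'mean',w[:,:2].mean(0),'pca',a,'rect',rect)
    # stud top
    s=rg&(P[...,2]>.2205)&(S<90)
    q=P[s];mm=cv2.minEnclosingCircle((q[:,:2]*1000).astype(np.float32));print('stud',q.mean(0),s.sum(),mm,'uv',u[s].mean(),v[s].mean())
    br=rg&(H>12)&(H<30)&(S>100)&(P[...,2]>.208)
    n,l,stt,cc=cv2.connectedComponentsWithStats(br.astype(np.uint8)); 
    for i in range(1,n):
        if stt[i,4]>5: print('brass',cc[i],stt[i,4],P[l==i].mean(0), onplane(d,cc[i],.2185))
    hold=(u>=box[0]-40)&(u<box[1]+60)&(v>=180)&(v<360)&(S<60)&(P[...,2]>.138)&(P[...,2]<.155)
    w=P[hold];h=(w[:,:2]*1000).astype(np.float32);
    print('holder z',np.percentile(w[:,2],[5,50,95]))
    # ring: far points
    sc=np.array([.4728,-.0045]);dd=np.linalg.norm(w[:,:2]-sc,axis=1)
    rp=w[(dd>.122)]; x=rp[:,:2]
    from scipy.optimize import least_squares
    # ring annulus: midline approx via hull of ring outer
    hl=cv2.convexHull((x*1000).astype(np.float32))[:,0]/1000.; hl=hl[np.linalg.norm(hl-sc,axis=1)>.15]
    f=least_squares(lambda p:np.linalg.norm(hl-p[:2],axis=1)-p[2],[.61,-.06,.04],loss='soft_l1',f_scale=.001);print('ring',f.x)
    print('stand ang',np.degrees(np.arctan2(*(f.x[:2]-sc)[::-1])))
# triangulate stud top from w1/top0
E
python3 m2.py
```

```text
w1 nut z [0.208  0.21   0.2125] mean [ 0.4699 -0.0033] pca 135.94765422351333 rect ((471.3798828125, -4.6537933349609375), (43.40354919433594, 98.66382598876953), 45.9178466796875)
stud [ 0.4719 -0.005   0.2233] 377 ((472.1149597167969, -5.132787704467773), 10.028258323669434) uv 333.17506631299733 229.30503978779842
brass [345.875  222.5156] 64 [0.4765 0.0065 0.2196] [[0.4768 0.0064 0.2185]]
brass [319.3208 233.4528] 53 [ 0.4666 -0.0169  0.2194] [[ 0.4668 -0.0171  0.2185]]
holder z [0.1404 0.1456 0.147 ]
ring [ 0.6106 -0.0629  0.0396]
stand ang -22.967212655505293
top0 nut z [0.2075 0.2105 0.2134] mean [ 0.4724 -0.0049] pca 136.13631491724612 rect ((472.3811950683594, -4.811790466308594), (43.887447357177734, 99.39827728271484), 46.12600326538086)
stud [ 0.4726 -0.0046  0.2238] 92 ((472.4721374511719, -4.529632568359375), 9.617436408996582) uv 321.95652173913044 290.20652173913044
brass [315.7143 287.5   ] 14 [0.4777 0.0065 0.2207] [[0.4778 0.0065 0.2185]]
brass [329.     292.7857] 14 [ 0.4678 -0.0171  0.2192] [[ 0.4678 -0.0171  0.2185]]
holder z [0.1427 0.1461 0.1487]
ring [ 0.6109 -0.0628  0.0392]
stand ang -22.881362392099653
```

```bash
python3 plan.py 0.4722 -0.0048 0.25 46 8
```

```text
t 2.2 tcp [ 0.4572 -0.0142  0.369 ] jaw 43.48 q6 -0.864 q1 -0.104 tilt 0.22 gap 0.997 f [ 0.5 -1.1 -0. ]
target jaw 46.0 total tool shift [-0.0036  0.0178  0.1189] rv [-0.004 -0.001 -0.044]
[[-0.000,0.002,0.015],[-0.000,-0.000,-0.006]],
[[-0.000,0.002,0.015],[-0.000,-0.000,-0.006]],
[[-0.000,0.002,0.015],[-0.000,-0.000,-0.006]],
[[-0.000,0.002,0.015],[-0.000,-0.000,-0.006]],
[[-0.000,0.002,0.015],[-0.000,-0.000,-0.006]],
[[-0.000,0.002,0.015],[-0.000,-0.000,-0.006]],
[[-0.001,0.002,0.015],[-0.000,-0.000,-0.006]],
[[-0.001,0.002,0.015],[-0.000,-0.000,-0.006]],
```

Call:
carry_out(
  moves=[
    [[-0.001,0.004,0.015],[-0.001,0,-0.01]],
    [[-0.001,0.004,0.015],[-0.001,0,-0.01]],
    [[-0.001,0.004,0.015],[-0.001,0,-0.01]],
    [[-0.001,0.004,0.015],[-0.001,0,-0.01]],
    [[0,0.002,0.015],[0,0,-0.004]],
    [[0,0,0.015],[0,0,0]],
    [[0,0,0.015],[0,0,0]],
    [[0,0,0.014],[0,0,0]],
    [[0,0,0],[0,0,0]],
    [[0,0,0],[0,0,0]],
  ],
)

```text
t: 3.2
tcp_pos: [0.4708, -0.0119, 0.2403]
tool_rot: [-1.201, -2.898, 0.005]
ft_force: [0.1, -0.7, 1.5]
finger_gap: 0.998
```

```bash
python3 plan.py 0.4722 -0.0048 0.185 46 8;python3 -c "
from h import *
snap('wrist','w2')"
```

```text
t 3.2 tcp [ 0.4708 -0.0119  0.2403] jaw 44.97 q6 -0.881 q1 -0.096 tilt 0.328 gap 0.998 f [ 0.1 -0.7  1.5]
target jaw 46.0 total tool shift [0.0038 0.0062 0.0553] rv [-0.005 -0.003 -0.018]
[[0.000,0.001,0.007],[-0.001,-0.000,-0.002]],
[[0.000,0.001,0.007],[-0.001,-0.000,-0.002]],
[[0.000,0.001,0.007],[-0.001,-0.000,-0.002]],
[[0.000,0.001,0.007],[-0.001,-0.000,-0.002]],
[[0.000,0.001,0.007],[-0.001,-0.000,-0.002]],
[[0.000,0.001,0.007],[-0.001,-0.000,-0.002]],
[[0.000,0.001,0.007],[-0.001,-0.000,-0.002]],
[[0.000,0.001,0.007],[-0.001,-0.000,-0.002]],
```

View pics/w2.png

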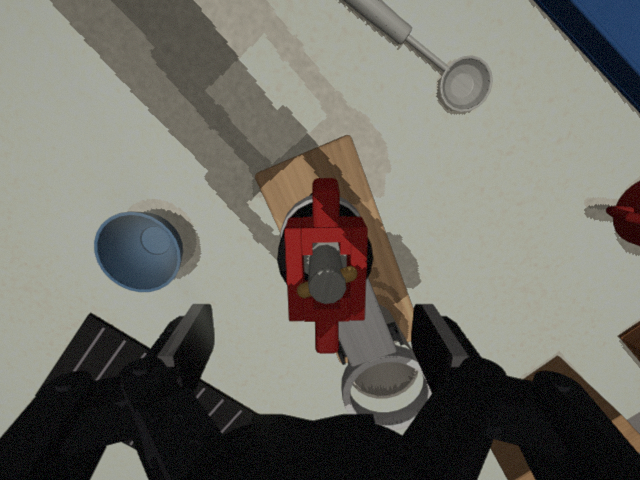

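Call:
carry_out(
  moves=[
    [[0.002,0.002,0.006],[-0.001,-0.001,-0.004]],
    [[0.001,0.002,0.006],[-0.001,-0.001,-0.004]],
    [[0.001,0.001,0.006],[-0.001,0,-0.004]],
    [[0,0.001,0.006],[-0.001,0,-0.003]],
    [[0,0,0.006],[0,0,-0.003]],
    [[0,0,0.005],[0,0,0]],
    [[0,0,0],[0,0,0]],
    [[0,0,0],[0,0,0]],
    [[0,0,0],[0,0,0]],
    [[0,0,0],[0,0,0]],
  ],
)

```text
t: 4.25
tcp_pos: [0.473, -0.0044, 0.2043]
tool_rot: [1.174, 2.912, 0.001]
ft_force: [0.2, 0.7, -1.1]
finger_gap: 1.002
```

```bash
python3 plan.py 0.4722 -0.0048 0.185 46
```

```text
t 4.25 tcp [ 0.473  -0.0044  0.2043] jaw 46.07 q6 -0.885 q1 -0.081 tilt 0.125 gap 1.002 f [ 0.2  0.7 -1.1]
target jaw 46.0 total tool shift [ 0.0003 -0.0009  0.0193] rv [0.001 0.002 0.001]
```

Call:
carry_out(
  moves=[
    [[0,-0.001,0.007],[0,0,0]],
    [[0,0,0.007],[0,0,0]],
    [[0,0,0.005],[0,0,0]],
    [[0,0,0],[0,0,0]],
    [[0,0,0],[0,0,0]],
    [[0,0,0],[0,0,0]],
    [[0,0,0],[0,0,0]],
    [[0,0,0],[0,0,0]],
    [[0,0,0],[0,0,0]],
    [[0,0,0],[0,0,0]],
  ],
)

```text
t: 5.25
tcp_pos: [0.4725, -0.0053, 0.1842]
tool_rot: [1.174, 2.91, 0.002]
ft_force: [-0.2, -0.4, -0.4]
finger_gap: 1.004
```

```bash
python3 plan.py 0.4722 -0.0048 0.185 46;python3 -c "
from h import *
snap('side','s2')
d=load('s2');c=cv2.cvtColor(d['pixels'],cv2.COLOR_RGB2BGR)[200:330,270:430]
cv2.imwrite('pics/s2c.png',cv2.resize(c,None,fx=4,fy=4))"
```

```text
t 5.25 tcp [ 0.4725 -0.0053  0.1842] jaw 46.06 q6 -0.887 q1 -0.083 tilt 0.194 gap 1.004 f [-0.2 -0.4 -0.4]
target jaw 46.0 total tool shift [ 0.0006  0.0001 -0.0008] rv [0.002 0.003 0.001]
```

View pics/s2c.png

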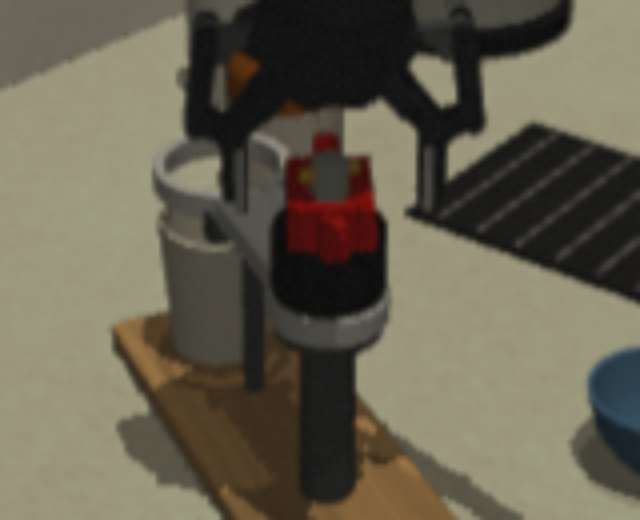

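The fingers flank the nut on both sides (crop ~(235,190) and (428,190)). Closing now.

Call:
carry_out(
  moves=[
    [[0,0,-0.001],[0,0,0]],
    [[0,0,0],[0,0,0]],
    [[0,0,0],[0,0,0]],
    [[0,0,0],[0,0,0]],
    [[0,0,0],[0,0,0]],
    [[0,0,0],[0,0,0]],
    [[0,0,0],[0,0,0]],
    [[0,0,0],[0,0,0]],
    [[0,0,0],[0,0,0]],
    [[0,0,0],[0,0,0]],
  ],
  grip=0,
  squeeze=40,
)

```text
t: 6.3
tcp_pos: [0.4727, -0.0052, 0.1857]
tool_rot: [1.174, 2.91, 0.002]
ft_force: [-0.1, -1.0, -0.8]
finger_gap: 0.505
```

```bash
python3 plan.py 0.4722 -0.0048 0.185 -22.9
```

```text
t 6.3 tcp [ 0.4727 -0.0052  0.1857] jaw 46.06 q6 -0.887 q1 -0.083 tilt 0.243 gap 0.505 f [-0.1 -1.  -0.8]
target jaw -22.9 total tool shift [ 0.0007 -0.0001  0.0007] rv [4.000e-03 1.000e-03 1.204e+00]
```

Call:
carry_out(
  moves=[
    [[0,0,0],[0,0,0.12]],
    [[0,0,0],[0,0,0.12]],
    [[0,0,0],[0,0,0.12]],
    [[0,0,0],[0,0,0.12]],
    [[0,0,0],[0,0,0.12]],
    [[0,0,0],[0,0,0.12]],
    [[0,0,0],[0,0,0.12]],
    [[0,0,0],[0,0,0.12]],
    [[0,0,0],[0,0,0.12]],
    [[0,0,0],[0,0,0.1]],
  ],
)

```text
t: 7.3
tcp_pos: [0.4729, -0.0071, 0.1858]
tool_rot: [2.635, 1.7, 0.003]
ft_force: [-0.5, -0.5, 1.8]
finger_gap: 0.51
```

```bash
python3 plan.py 0.4722 -0.0048 0.185 -22.9
```

```text
t 7.3 tcp [ 0.4729 -0.0071  0.1858] jaw -24.34 q6 0.34 q1 -0.084 tilt 0.35 gap 0.51 f [-0.5 -0.5  1.8]
target jaw -22.9 total tool shift [ 0.0018 -0.0016  0.0008] rv [ 0.006  0.002 -0.025]
```

Call:
carry_out(
  moves=[
    [[0.001,-0.001,0],[0.003,0,-0.025]],
    [[0.001,0,0],[0.003,0,0]],
    [[0,0,0],[0,0,0]],
    [[0,0,0],[0,0,0]],
    [[0,0,0],[0,0,0]],
    [[0,0,0],[0,0,0]],
    [[0,0,0],[0,0,0]],
    [[0,0,0],[0,0,0]],
    [[0,0,0],[0,0,0]],
    [[0,0,0],[0,0,0]],
  ],
)

```text
t: 8.3
tcp_pos: [0.4727, -0.005, 0.1857]
tool_rot: [2.61, 1.747, -0.004]
ft_force: [-0.3, 0.0, 0.3]
finger_gap: 0.509
```

```bash
python3 plan.py 0.4722 -0.0048 0.185 -22.9;python3 -c "
from h import *
d=snap('wrist','w3')
c=cv2.cvtColor(d['pixels'],cv2.COLOR_RGB2BGR)[180:420,180:480]
cv2.imwrite('pics/w3c.png',cv2.resize(c,None,fx=2.5,fy=2.5))"
```

```text
t 8.3 tcp [ 0.4727 -0.005   0.1857] jaw -22.4 q6 0.31 q1 -0.081 tilt 0.155 gap 0.509 f [-0.3  0.   0.3]
target jaw -22.9 total tool shift [ 0.     -0.0005  0.0007] rv [-0.001  0.003  0.009]
```

View pics/w3c.png

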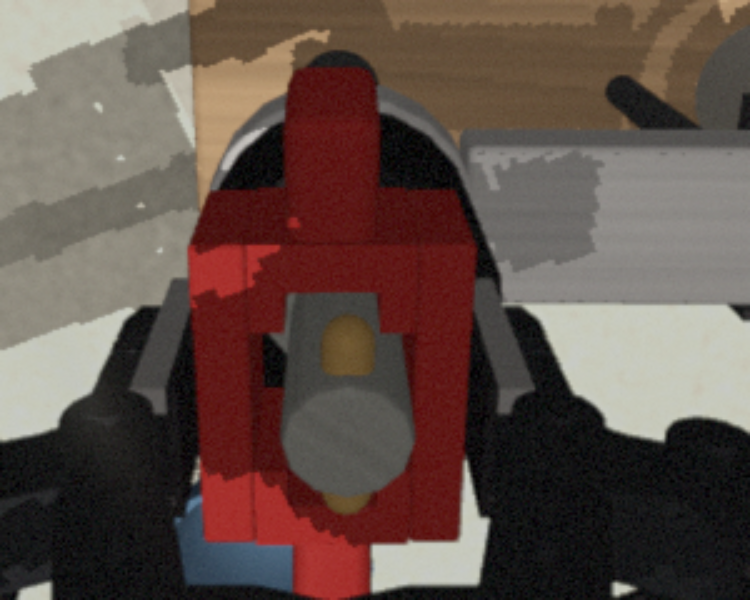

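The wings and pin are both vertical in the crop, so the slot is in line. The slot centre (334) sits about 2 mm left of the pin (348), so I shift +y slightly and lift slowly.

Call:
carry_out(
  moves=[
    [[0,0.001,0],[0,0.001,0.004]],
    [[0,0.001,-0.002],[0,0,0]],
    [[0,0,-0.004],[0,0,0]],
    [[0,0,-0.004],[0,0,0]],
    [[0,0,-0.005],[0,0,0]],
    [[0,0,-0.005],[0,0,0]],
    [[0,0,-0.005],[0,0,0]],
    [[0,0,-0.005],[0,0,0]],
    [[0,0,0],[0,0,0]],
    [[0,0,0],[0,0,0]],
  ],
)

```text
t: 9.35
tcp_pos: [0.4748, -0.0054, 0.2181]
tool_rot: [-2.613, -1.742, 0.002]
ft_force: [-0.6, -0.5, -0.9]
finger_gap: 0.51
```

```bash
python3 plan.py 0.4722 -0.0048 0.185 -22.9;python3 -c "
from h import *
d=snap('wrist','w4')
c=cv2.cvtColor(d['pixels'],cv2.COLOR_RGB2BGR)[180:420,180:480]
cv2.imwrite('pics/w4c.png',cv2.resize(c,None,fx=2.5,fy=2.5))"
```

```text
t 9.35 tcp [ 0.4748 -0.0054  0.2181] jaw -22.61 q6 0.312 q1 -0.083 tilt 0.101 gap 0.51 f [-0.6 -0.5 -0.9]
target jaw -22.9 total tool shift [-0.0005 -0.0025  0.0331] rv [-0.002  0.001  0.005]
```

View pics/w4c.png

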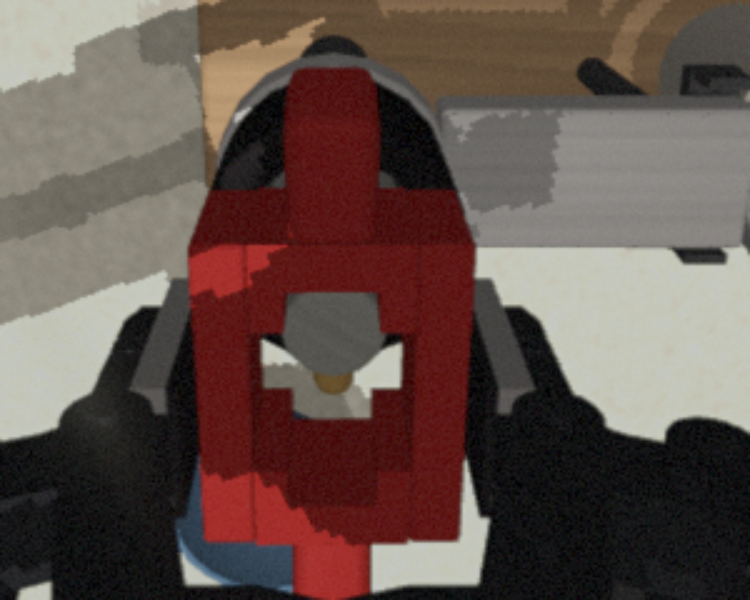

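The nut has cleared the pin, which is now below it. Next I lift and carry it to the tray.

Call:
carry_out(
  moves=[
    [[0,0,-0.015],[0,0,0]],
    [[0,0,-0.02],[0,0,0]],
    [[0,0,-0.02],[0,0,0]],
    [[0,0,0],[0,0,0]],
    [[0,0,0],[0,0,0]],
    [[0,0,0],[0,0,0]],
    [[0,0,0],[0,0,0]],
    [[0,0,0],[0,0,0]],
    [[0,0,0],[0,0,0]],
    [[0,0,0],[0,0,0]],
  ],
)

```text
t: 10.4
tcp_pos: [0.4736, -0.0052, 0.2733]
tool_rot: [-2.61, -1.74, 0.01]
ft_force: [-0.0, 0.7, -0.6]
finger_gap: 0.507
```

```bash
python3 plan.py 0.57 0.365 0.2 7.3 12; python3 -c "
from h import *
snap('side','s3')"
```

```text
t 10.4 tcp [ 0.4736 -0.0052  0.2733] jaw -22.61 q6 0.312 q1 -0.083 tilt 0.434 gap 0.507 f [-0.   0.7 -0.6]
target jaw 7.3 total tool shift [ 0.379  -0.0529  0.0727] rv [-0.008  0.001 -0.522]
[[0.032,-0.004,0.006],[-0.001,0.000,-0.044]],
[[0.032,-0.003,0.006],[-0.001,0.000,-0.044]],
[[0.032,-0.002,0.006],[-0.001,0.000,-0.044]],
[[0.032,-0.000,0.006],[-0.001,0.000,-0.044]],
[[0.032,0.001,0.006],[-0.001,0.000,-0.044]],
[[0.032,0.002,0.006],[-0.001,0.000,-0.044]],
[[0.032,0.004,0.006],[-0.001,0.000,-0.044]],
[[0.031,0.005,0.006],[-0.001,0.000,-0.044]],
[[0.031,0.007,0.006],[-0.001,0.000,-0.044]],
[[0.031,0.008,0.006],[-0.001,0.000,-0.044]],
[[0.031,0.009,0.006],[-0.001,0.000,-0.044]],
[[0.030,0.011,0.006],[-0.001,0.000,-0.044]],
```

View pics/s3.png

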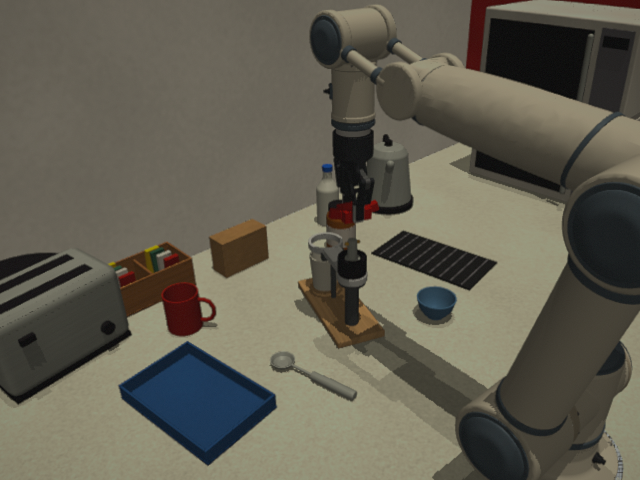

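The nut is in the gripper at (345,213), and the spacer is still on the stud. I carry the nut to the tray.

Call:
carry_out(
  moves=[
    [[0.032,-0.004,0],[-0.001,0,-0.044]],
    [[0.033,-0.003,0],[-0.001,0,-0.044]],
    [[0.033,-0.002,0],[-0.001,0,-0.044]],
    [[0.033,0,0.01],[-0.001,0,-0.044]],
    [[0.033,0.001,0.01],[-0.001,0,-0.044]],
    [[0.033,0.002,0.01],[-0.001,0,-0.044]],
    [[0.033,0.004,0.01],[-0.001,0,-0.044]],
    [[0.033,0.005,0.01],[-0.001,0,-0.044]],
    [[0.033,0.007,0.01],[0,0,-0.044]],
    [[0.033,0.008,0.01],[0,0,-0.044]],
  ],
)

```text
t: 11.45
tcp_pos: [0.558, 0.3247, 0.2014]
tool_rot: [2.157, 2.276, 0.002]
ft_force: [-0.0, -0.3, -0.6]
finger_gap: 0.507
```

```bash
python3 plan.py 0.57 0.365 0.06 7.3 8
```

```text
t 11.45 tcp [0.558  0.3247 0.2014] jaw 3.1 q6 0.422 q1 0.477 tilt 0.34 gap 0.507 f [-0.  -0.3 -0.6]
target jaw 7.3 total tool shift [0.0401 0.0134 0.1413] rv [ 0.005  0.003 -0.073]
[[0.005,0.002,0.018],[0.001,0.000,-0.009]],
[[0.005,0.002,0.018],[0.001,0.000,-0.009]],
[[0.005,0.002,0.018],[0.001,0.000,-0.009]],
[[0.005,0.002,0.018],[0.001,0.000,-0.009]],
[[0.005,0.002,0.018],[0.001,0.000,-0.009]],
[[0.005,0.002,0.018],[0.001,0.000,-0.009]],
[[0.005,0.002,0.018],[0.001,0.000,-0.009]],
[[0.005,0.002,0.018],[0.001,0.000,-0.009]],
```

Call:
carry_out(
  moves=[
    [[0.01,0.004,0.01],[0.001,0,-0.015]],
    [[0.01,0.003,0.015],[0.001,0,-0.015]],
    [[0.008,0.002,0.018],[0.001,0,-0.015]],
    [[0.006,0.002,0.02],[0.001,0,-0.015]],
    [[0.003,0.001,0.02],[0,0,-0.01]],
    [[0,0,0.02],[0,0,0]],
    [[0,0,0.018],[0,0,0]],
    [[0,0,0.01],[0,0,0]],
    [[0,0,0],[0,0,0]],
    [[0,0,0],[0,0,0]],
  ],
)

```text
t: 12.45
tcp_pos: [0.5656, 0.3611, 0.0543]
tool_rot: [2.075, 2.358, -0.019]
ft_force: [-0.4, 0.3, -0.2]
finger_gap: 0.504
```

```bash
python3 plan.py 0.57 0.365 0.012 7.3; python3 -c "
from h import *
snap('top','t4');snap('side','s4')"
```

```text
t 12.45 tcp [0.5656 0.3611 0.0543] jaw 7.3 q6 0.392 q1 0.52 tilt 0.691 gap 0.504 f [-0.4  0.3 -0.2]
target jaw 7.3 total tool shift [0.0037 0.0053 0.0423] rv [-0.009  0.008  0.   ]
```

View pics/t4.png

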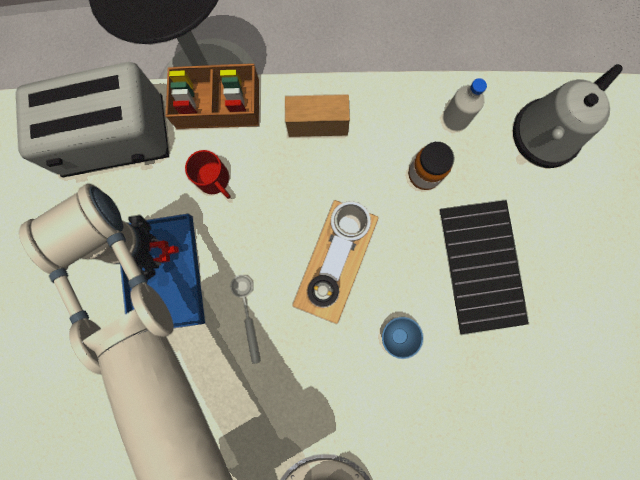

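View pics/s4.png

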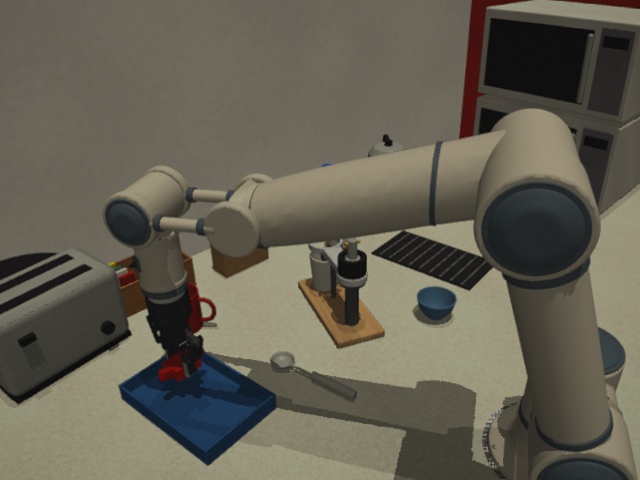

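The nut is over the tray's far half. I lower it.

Call:
carry_out(
  moves=[
    [[0.002,0.002,0.01],[-0.003,0.003,0]],
    [[0.001,0.002,0.01],[-0.003,0.003,0]],
    [[0,0,0.01],[-0.003,0.002,0]],
    [[0,0,0.006],[0,0,0]],
    [[0,0,0.004],[0,0,0]],
    [[0,0,0.002],[0,0,0]],
    [[0,0,0],[0,0,0]],
    [[0,0,0],[0,0,0]],
    [[0,0,0],[0,0,0]],
    [[0,0,0],[0,0,0]],
  ],
)

```text
t: 13.55
tcp_pos: [0.5711, 0.3661, 0.0125]
tool_rot: [2.073, 2.357, 0.011]
ft_force: [-0.1, 0.3, -1.1]
finger_gap: 0.505
```

```bash
python3 plan.py 0.57 0.365 0.008 7.3
```

```text
t 13.55 tcp [0.5711 0.3661 0.0125] jaw 7.33 q6 0.392 q1 0.52 tilt 0.417 gap 0.505 f [-0.1  0.3 -1.1]
target jaw 7.3 total tool shift [-0.0009 -0.0013  0.0045] rv [ 0.007 -0.003  0.   ]
```

Call:
carry_out(
  moves=[
    [[0,0,0.002],[0.003,-0.002,0]],
    [[0,0,0.002],[0.002,0,0]],
    [[0,0,0.0015],[0,0,0]],
    [[0,0,0],[0,0,0]],
    [[0,0,0],[0,0,0]],
    [[0,0,0],[0,0,0]],
    [[0,0,0],[0,0,0]],
    [[0,0,0],[0,0,0]],
    [[0,0,0],[0,0,0]],
    [[0,0,0],[0,0,0]],
  ],
)

```text
t: 14.55
tcp_pos: [0.5715, 0.3663, 0.0073]
tool_rot: [2.075, 2.358, 0.004]
ft_force: [0.3, -1.0, -1.1]
finger_gap: 0.504
```

```bash
python3 plan.py 0.57 0.365 0.008 7.3
```

```text
t 14.55 tcp [0.5715 0.3663 0.0073] jaw 7.32 q6 0.392 q1 0.52 tilt 0.157 gap 0.504 f [ 0.3 -1.  -1.1]
target jaw 7.3 total tool shift [-0.0011 -0.0017 -0.0007] rv [ 0.002 -0.001  0.   ]
```

Call:
carry_out(
  moves=[
    [[0,0,0.001],[0,0,0]],
    [[0,0,0],[0,0,0]],
    [[0,0,0],[0,0,0]],
    [[0,0,0],[0,0,0]],
    [[0,0,0],[0,0,0]],
    [[0,0,-0.01],[0,0,0]],
    [[0,0,-0.02],[0,0,0]],
    [[0,0,-0.03],[0,0,0]],
    [[0,0,-0.04],[0,0,0]],
    [[0,0,-0.04],[0,0,0]],
  ],
  grip=90,
)

```text
t: 15.55
tcp_pos: [0.5683, 0.3644, 0.1448]
tool_rot: [-2.073, -2.356, 0.015]
ft_force: [0.3, -0.3, 0.1]
finger_gap: 0.898
```

```bash
python3 plan.py 0.4722 -0.0048 0.3 67.1 14; python3 -c "
from h import *
snap('wrist','w5')"
```

```text
t 15.55 tcp [0.5683 0.3644 0.1448] jaw 7.33 q6 0.392 q1 0.52 tilt 0.6 gap 0.898 f [ 0.3 -0.3  0.1]
target jaw 67.1 total tool shift [-0.3545 -0.1439 -0.1524] rv [-0.011 -0.002 -1.043]
[[-0.025,-0.010,-0.011],[-0.001,-0.000,-0.075]],
[[-0.024,-0.012,-0.011],[-0.001,-0.000,-0.075]],
[[-0.024,-0.014,-0.011],[-0.001,-0.000,-0.075]],
[[-0.022,-0.016,-0.011],[-0.001,-0.000,-0.075]],
[[-0.021,-0.017,-0.011],[-0.001,-0.000,-0.075]],
[[-0.020,-0.019,-0.011],[-0.001,-0.000,-0.075]],
[[-0.018,-0.020,-0.011],[-0.001,-0.000,-0.075]],
[[-0.017,-0.021,-0.011],[-0.001,-0.000,-0.075]],
[[-0.015,-0.023,-0.011],[-0.001,-0.000,-0.075]],
[[-0.013,-0.024,-0.011],[-0.001,-0.000,-0.075]],
[[-0.012,-0.025,-0.011],[-0.001,-0.000,-0.075]],
[[-0.010,-0.025,-0.011],[-0.001,-0.000,-0.075]],
[[-0.008,-0.026,-0.011],[-0.001,-0.000,-0.075]],
[[-0.006,-0.027,-0.011],[-0.001,-0.000,-0.075]],
```

View pics/w5.png

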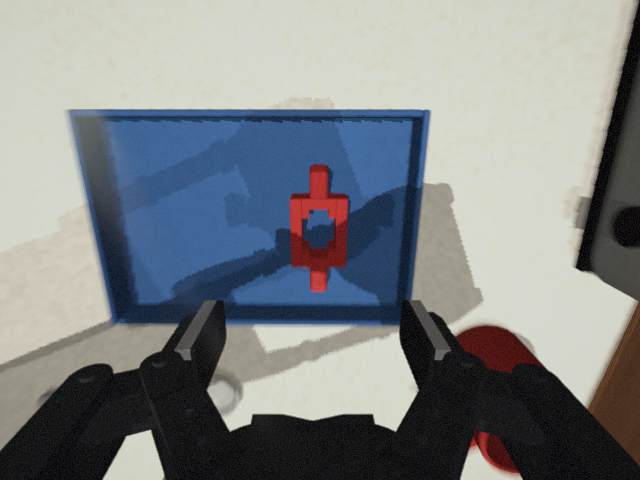

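The wrist view shows the nut flat and free in the tray at (319,230), inside all walls. For the spacer I keep the jaw angle and measure its centre.

```bash
cat > m3.py <<'E'
from h import *
import sys
fn=sys.argv[1];d=load(fn);P=cloud(d);
Z=P[...,2];near=np.linalg.norm(P[...,:2]-np.array([.4722,-.0048]),axis=2)<.05
for zc in((.182,.19),(.141,.151)):
    m=near&(Z>zc[0])&(Z<zc[1]);q=P[m];c=cv2.minEnclosingCircle((q[:,:2]*1000).astype(np.float32));print(zc,m.sum(),np.median(q[:,2]),c)
m=near&(Z>.221)&(Z<.229);print('stud',P[m].mean(0))
E
python3 m3.py t4; python3 m3.py t4 >/dev/null; python3 plan.py 0.4722 -0.0048 0.3 7.3
```

```text
(0.182, 0.19) 500 0.18585829881144855 ((472.3730163574219, -4.848773002624512), 29.857877731323242)
(0.141, 0.151) 236 0.14616682716404117 ((480.69793701171875, -8.640595436096191), 40.81330490112305)
stud [ 0.47219675 -0.00490373  0.22359008]
t 15.6 tcp [0.5705 0.3657 0.1546] jaw 7.33 q6 0.392 q1 0.52 tilt 0.101 gap 0.898 f [-0.1 -0.2  6.8]
target jaw 7.3 total tool shift [-0.3548 -0.1445 -0.146 ] rv [ 0.002 -0.001  0.   ]
```

Call:
carry_out(
  moves=[
    [[-0.02,-0.005,-0.03],[-0.001,0,0]],
    [[-0.03,-0.008,-0.03],[-0.001,0,0]],
    [[-0.035,-0.014,-0.03],[-0.001,0,0]],
    [[-0.035,-0.014,-0.03],[-0.001,0,0]],
    [[-0.035,-0.015,-0.02],[-0.001,0,0]],
    [[-0.035,-0.015,-0.01],[-0.001,0,0]],
    [[-0.035,-0.015,0],[0,0,0]],
    [[-0.035,-0.015,0],[0,0,0]],
    [[-0.035,-0.015,0],[0,0,0]],
    [[-0.03,-0.015,0],[0,0,0]],
  ],
  grip=100,
)

```text
t: 16.6
tcp_pos: [0.478, 0.018, 0.3213]
tool_rot: [2.054, 2.353, 0.036]
ft_force: [0.6, -0.1, 0.2]
finger_gap: 0.992
```

```bash
python3 plan.py 0.4722 -0.0048 0.3 7.3
```

```text
t 16.6 tcp [0.478  0.018  0.3213] jaw 7.76 q6 -0.171 q1 -0.038 tilt 1.699 gap 0.992 f [ 0.6 -0.1  0.2]
target jaw 7.3 total tool shift [-0.0218 -0.0095  0.021 ] rv [ 0.03  -0.002  0.008]
```

Call:
carry_out(
  moves=[
    [[-0.008,-0.004,0.01],[0.01,0,0.003]],
    [[-0.006,-0.002,0.01],[0.01,0,0.003]],
    [[-0.003,-0.001,0.01],[0.005,0,0.002]],
    [[-0.001,0,0.015],[0.002,0,0]],
    [[0,0,0.015],[0,0,0]],
    [[0,0,0.015],[0,0,0]],
    [[0,0,0.01],[0,0,0]],
    [[0,0,0],[0,0,0]],
    [[0,0,0],[0,0,0]],
    [[0,0,0],[0,0,0]],
  ],
)

```text
t: 17.6
tcp_pos: [0.4741, 0.001, 0.2301]
tool_rot: [-2.072, -2.358, -0.003]
ft_force: [-0.7, 0.0, -0.3]
finger_gap: 0.999
```

```bash
python3 plan.py 0.4738 -0.0055 0.16 7.3
```

```text
t 17.6 tcp [0.4741 0.001  0.2301] jaw 7.4 q6 -0.2 q1 -0.072 tilt 0.199 gap 0.999 f [-0.7  0.  -0.3]
target jaw 7.3 total tool shift [-0.0067 -0.0011  0.0701] rv [-0.    -0.003  0.002]
```

Call:
carry_out(
  moves=[
    [[-0.004,-0.001,0],[0,-0.001,0]],
    [[-0.002,0,0.008],[0,-0.001,0]],
    [[-0.001,0,0.01],[0,-0.001,0]],
    [[0,0,0.01],[0,0,0]],
    [[0,0,0.01],[0,0,0]],
    [[0,0,0.008],[0,0,0]],
    [[0,0,0.005],[0,0,0]],
    [[0,0,0],[0,0,0]],
    [[0,0,0],[0,0,0]],
    [[0,0,0],[0,0,0]],
  ],
)

```text
t: 18.6
tcp_pos: [0.4743, -0.0068, 0.1755]
tool_rot: [2.073, 2.359, 0.001]
ft_force: [0.3, 0.1, 0.7]
finger_gap: 0.999
```

```bash
python3 plan.py 0.4738 -0.0055 0.16 7.3; python3 -c "
from h import *
snap('wrist','w6')"
```

```text
t 18.6 tcp [ 0.4743 -0.0068  0.1755] jaw 7.37 q6 -0.215 q1 -0.086 tilt 0.072 gap 0.999 f [0.3 0.1 0.7]
target jaw 7.3 total tool shift [ 0.0014 -0.0003  0.0155] rv [0.001 0.    0.001]
```

View pics/w6.png

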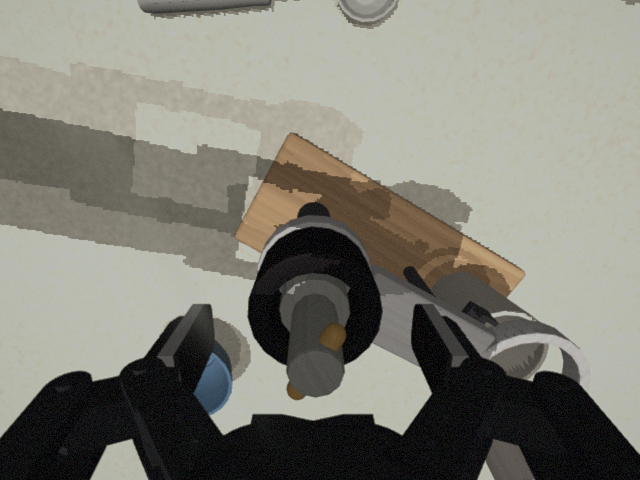

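The spacer is centred between the fingers (315 against 313). I descend and close.

Call:
carry_out(
  moves=[
    [[0.001,0,0.006],[0,0,0]],
    [[0,0,0.006],[0,0,0]],
    [[0,0,0.003],[0,0,0]],
    [[0,0,0],[0,0,0]],
    [[0,0,0],[0,0,0]],
    [[0,0,0],[0,0,0]],
    [[0,0,0],[0,0,0]],
    [[0,0,0],[0,0,0]],
    [[0,0,0],[0,0,0]],
    [[0,0,0],[0,0,0]],
  ],
)

```text
t: 19.65
tcp_pos: [0.4748, -0.0058, 0.1606]
tool_rot: [2.072, 2.357, 0.004]
ft_force: [0.2, 0.2, 0.7]
finger_gap: 1.003
```

Call:
carry_out(
  moves=[
    [[0,0,0],[0,0,0]],
    [[0,0,0],[0,0,0]],
    [[0,0,0],[0,0,0]],
    [[0,0,0],[0,0,0]],
    [[0,0,0],[0,0,0]],
    [[0,0,0],[0,0,0]],
    [[0,0,0],[0,0,0]],
    [[0,0,0],[0,0,0]],
    [[0,0,0],[0,0,0]],
    [[0,0,0],[0,0,0]],
  ],
  grip=0,
  squeeze=40,
)

```text
t: 20.65
tcp_pos: [0.4751, -0.0058, 0.1613]
tool_rot: [2.071, 2.357, 0.005]
ft_force: [0.4, -0.1, 1.7]
finger_gap: 0.694
```

```bash
python3 plan.py 0.4738 -0.0055 0.16 7.3
```

```text
t 20.65 tcp [ 0.4751 -0.0058  0.1613] jaw 7.38 q6 -0.213 q1 -0.084 tilt 0.283 gap 0.694 f [ 0.4 -0.1  1.7]
target jaw 7.3 total tool shift [ 0.0004 -0.0013  0.0013] rv [0.005 0.001 0.001]
```

Call:
carry_out(
  moves=[
    [[0,-0.001,-0.004],[0.003,0,0]],
    [[0,0,-0.006],[0.002,0,0]],
    [[0,0,-0.008],[0,0,0]],
    [[0,0,-0.01],[0,0,0]],
    [[0,0,-0.01],[0,0,0]],
    [[0,0,-0.01],[0,0,0]],
    [[0,0,-0.01],[0,0,0]],
    [[0,0,-0.01],[0,0,0]],
    [[0,0,-0.01],[0,0,0]],
    [[0,0,-0.01],[0,0,0]],
  ],
)

```text
t: 21.65
tcp_pos: [0.4737, -0.0058, 0.2564]
tool_rot: [-2.074, -2.359, 0.003]
ft_force: [0.3, 0.5, -0.4]
finger_gap: 0.697
```

```bash
python3 plan.py 0.4605 0.351 0.27 7.3; python3 -c "
from h import *
snap('side','s6')"
```

```text
t 21.65 tcp [ 0.4737 -0.0058  0.2564] jaw 7.38 q6 -0.212 q1 -0.083 tilt 0.096 gap 0.697 f [ 0.3  0.5 -0.4]
target jaw 7.3 total tool shift [ 0.3555  0.0327 -0.0139] rv [-0.002  0.001  0.001]
```

View pics/s6.png

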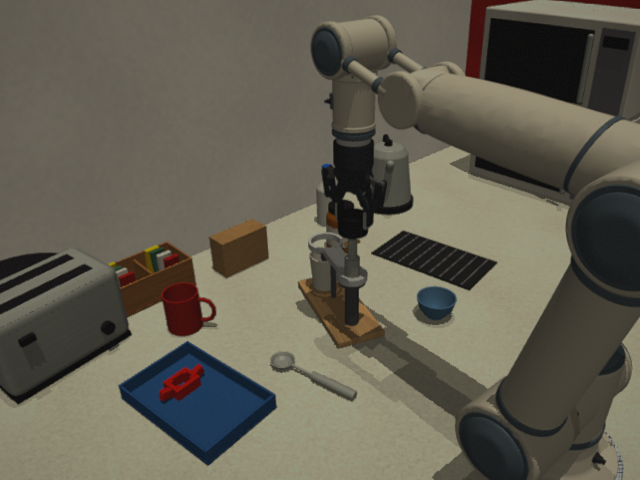

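The side view shows the spacer off the stud (350,222), the holder in place and the nut in the tray. I carry the spacer across.

Call:
carry_out(
  moves=[
    [[0.005,0,-0.01],[0,0,0]],
    [[0.025,0.002,-0.005],[0,0,0]],
    [[0.035,0.003,0],[0,0,0]],
    [[0.04,0.004,0],[0,0,0]],
    [[0.04,0.004,0],[0,0,0]],
    [[0.04,0.004,0.005],[0,0,0]],
    [[0.04,0.004,0.01],[0,0,0]],
    [[0.04,0.004,0.015],[0,0,0]],
    [[0.04,0.004,0.015],[0,0,0]],
    [[0.03,0.003,0.015],[0,0,0]],
  ],
)

```text
t: 22.7
tcp_pos: [0.4638, 0.3427, 0.2196]
tool_rot: [2.08, 2.347, 0.011]
ft_force: [0.7, -0.3, -1.0]
finger_gap: 0.696
```

```bash
python3 plan.py 0.4605 0.351 0.06 7.3 
```

```text
t 22.7 tcp [0.4638 0.3427 0.2196] jaw 6.9 q6 0.458 q1 0.58 tilt 0.518 gap 0.696 f [ 0.7 -0.3 -1. ]
target jaw 7.3 total tool shift [ 0.0087 -0.0037  0.1596] rv [ 0.009 -0.    -0.007]
```

Call:
carry_out(
  moves=[
    [[0.002,-0.001,0.015],[0.003,0,-0.003]],
    [[0,-0.001,0.02],[0.003,0,-0.003]],
    [[0,-0.001,0.025],[0.002,0,0]],
    [[0,-0.001,0.025],[0,0,0]],
    [[0,0,0.025],[0,0,0]],
    [[0,0,0.02],[0,0,0]],
    [[0,0,0.015],[0,0,0]],
    [[0,0,0.005],[0,0,0]],
    [[0,0,0],[0,0,0]],
    [[0,0,0],[0,0,0]],
  ],
)

```text
t: 23.7
tcp_pos: [0.4564, 0.3458, 0.0618]
tool_rot: [-2.069, -2.362, 0.01]
ft_force: [0.5, 0.1, 0.7]
finger_gap: 0.699
```

```bash
python3 plan.py 0.4605 0.351 0.021 7.3 
```

```text
t 23.7 tcp [0.4564 0.3458 0.0618] jaw 7.58 q6 0.457 q1 0.589 tilt 0.37 gap 0.699 f [0.5 0.1 0.7]
target jaw 7.3 total tool shift [0.0048 0.005  0.0407] rv [-0.006  0.003  0.005]
```

Call:
carry_out(
  moves=[
    [[0.002,0.002,0.008],[-0.003,0.002,0]],
    [[0.001,0.002,0.01],[-0.003,0.001,0]],
    [[0.001,0,0.01],[0,0,0]],
    [[0,0,0.006],[0,0,0]],
    [[0,0,0.003],[0,0,0]],
    [[0,0,0.002],[0,0,0]],
    [[0,0,0.001],[0,0,0]],
    [[0,0,0],[0,0,0]],
    [[0,0,0],[0,0,0]],
    [[0,0,0],[0,0,0]],
  ],
)

```text
t: 24.7
tcp_pos: [0.4617, 0.3518, 0.0216]
tool_rot: [2.068, 2.362, 0.009]
ft_force: [-1.0, 0.0, -0.1]
finger_gap: 0.696
```

```bash
python3 plan.py 0.4605 0.351 0.021 7.3 
```

```text
t 24.7 tcp [0.4617 0.3518 0.0216] jaw 7.59 q6 0.46 q1 0.593 tilt 0.351 gap 0.696 f [-1.   0.  -0.1]
target jaw 7.3 total tool shift [-0.0006 -0.0013  0.0006] rv [ 0.006 -0.002  0.005]
```

Call:
carry_out(
  moves=[
    [[0,0,0.001],[0,0,0]],
    [[0,0,0],[0,0,0]],
    [[0,0,0],[0,0,0]],
    [[0,0,0],[0,0,0]],
    [[0,0,0],[0,0,0]],
    [[0,0,-0.01],[0,0,0]],
    [[0,0,-0.02],[0,0,0]],
    [[0,0,-0.03],[0,0,0]],
    [[0,0,-0.04],[0,0,0]],
    [[0,0,-0.04],[0,0,0]],
  ],
  grip=90,
)

```text
t: 25.7
tcp_pos: [0.4582, 0.3495, 0.1604]
tool_rot: [-2.069, -2.363, 0.009]
ft_force: [0.9, 0.9, -0.0]
finger_gap: 0.899
```

```bash
python3 plan.py 0.4605 0.351 0.021 7.3;  python3 -c "
from h import *
snap('wrist','w7')"
```

```text
t 25.7 tcp [0.4582 0.3495 0.1604] jaw 7.58 q6 0.46 q1 0.593 tilt 0.336 gap 0.899 f [ 0.9  0.9 -0. ]
target jaw 7.3 total tool shift [0.0016 0.0032 0.1394] rv [-0.005  0.003  0.005]
```

View pics/w7.png

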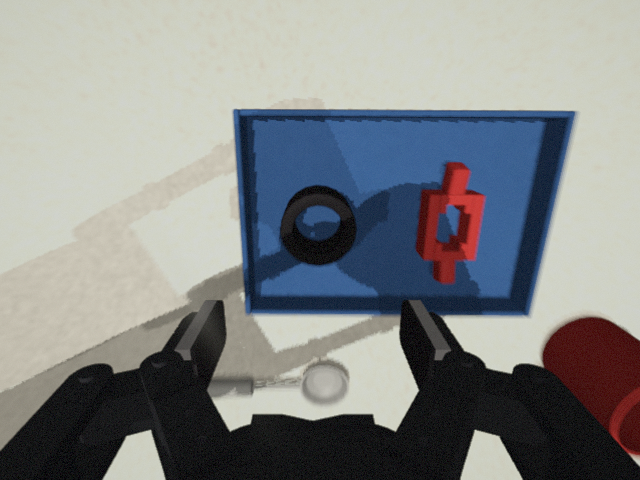

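The spacer is upright in the tray at (318,225), with the nut beside it. The holder arm is next; I measure the bar and move over its grip point.

```bash
sed -i 's|a=jaw+180\*np.round((q1t-jaw)/180)|a=jaw if abs(jaw)>90 else jaw+180*np.round((q1t-jaw)/180)|' plan.py; python3 plan.py 0.5375 -0.0325 0.28 -112.9 18
python3 - <<'E'
from h import *
d=load('t4');P=cloud(d);S=cv2.cvtColor(d['pixels'],cv2.COLOR_RGB2HSV)[...,1]
a=np.radians(-22.9);e=np.array([.4723,-.0049]);ux=np.array([np.cos(a),np.sin(a)]);uy=np.array([-ux[1],ux[0]])
q=P.reshape(-1,3);l=(q[:,:2]-e)
X=l@ux;Y=l@uy;m=(X>.04)&(X<.1)&(abs(Y)<.035)&(abs(q[:,2]-.146)<.006)
print(m.sum(),np.median(q[m,2]))
for x0 in(.04,.055,.07,.085):
    k=m&(X>=x0)&(X<x0+.015);print(x0,np.percentile(Y[k],[1,99]),np.percentile(Y[k],[1,99]).mean())
E
```

```text
t 25.75 tcp [0.4604 0.351  0.1695] jaw 7.59 q6 0.46 q1 0.593 tilt 0.354 gap 0.903 f [-0.1 -1.   5.4]
target jaw -112.9 total tool shift [-0.39    0.0264 -0.1113] rv [ 1.000e-03 -7.000e-03  2.103e+00]
[[-0.022,0.001,-0.006],[0.000,-0.000,0.117]],
[[-0.021,0.004,-0.006],[0.000,-0.000,0.117]],
[[-0.021,0.006,-0.006],[0.000,-0.000,0.117]],
[[-0.020,0.009,-0.006],[0.000,-0.000,0.117]],
[[-0.019,0.011,-0.006],[0.000,-0.000,0.117]],
[[-0.017,0.013,-0.006],[0.000,-0.000,0.117]],
[[-0.016,0.015,-0.006],[0.000,-0.000,0.117]],
[[-0.014,0.017,-0.006],[0.000,-0.000,0.117]],
[[-0.012,0.018,-0.006],[0.000,-0.000,0.117]],
[[-0.009,0.020,-0.006],[0.000,-0.000,0.117]],
[[-0.007,0.021,-0.006],[0.000,-0.000,0.117]],
[[-0.005,0.021,-0.006],[0.000,-0.000,0.117]],
[[-0.002,0.022,-0.006],[0.000,-0.000,0.117]],
[[0.000,0.022,-0.006],[0.000,-0.000,0.117]],
[[0.003,0.022,-0.006],[0.000,-0.000,0.117]],
[[0.005,0.021,-0.006],[0.000,-0.000,0.117]],
[[0.008,0.020,-0.006],[0.000,-0.000,0.117]],
[[0.010,0.019,-0.006],[0.000,-0.000,0.117]],
620 0.14628927164999156
0.04 [-0.01899623  0.01992954] 0.0004666539361523475
0.055 [-0.01889163  0.01977106] 0.000439711646686285
0.07 [-0.01912853  0.02018291] 0.0005271908965793857
0.085 [-0.01903367  0.02010888] 0.0005376044188356854
```

Call:
carry_out(
  moves=[
    [[-0.02,0.001,-0.015],[0,0,0.117]],
    [[-0.021,0.004,-0.015],[0,0,0.117]],
    [[-0.021,0.006,-0.015],[0,0,0.117]],
    [[-0.02,0.009,-0.015],[0,0,0.117]],
    [[-0.019,0.011,-0.015],[0,0,0.117]],
    [[-0.017,0.013,-0.015],[0,0,0.117]],
    [[-0.016,0.015,-0.01],[0,0,0.117]],
    [[-0.014,0.017,-0.01],[0,0,0.117]],
    [[-0.012,0.018,0],[0,0,0.117]],
    [[-0.009,0.02,0],[0,0,0.117]],
  ],
  grip=100,
)

```text
t: 26.75
tcp_pos: [0.4981, 0.1327, 0.2965]
tool_rot: [-3.042, -0.765, -0.039]
ft_force: [1.1, 0.2, -0.5]
finger_gap: 0.998
```

```bash
python3 plan.py 0.538 -0.0325 0.28 -112.9 9
```

```text
t 26.75 tcp [0.4981 0.1327 0.2965] jaw -61.78 q6 1.271 q1 0.19 tilt 1.458 gap 0.998 f [ 1.1  0.2 -0.5]
target jaw -112.9 total tool shift [-0.0434  0.1644  0.0157] rv [-0.01  -0.024  0.892]
[[-0.005,0.018,0.002],[-0.001,-0.003,0.099]],
[[-0.003,0.019,0.002],[-0.001,-0.003,0.099]],
[[-0.001,0.019,0.002],[-0.001,-0.003,0.099]],
[[0.001,0.019,0.002],[-0.001,-0.003,0.099]],
[[0.003,0.019,0.002],[-0.001,-0.003,0.099]],
[[0.004,0.018,0.002],[-0.001,-0.003,0.099]],
[[0.006,0.018,0.002],[-0.001,-0.003,0.099]],
[[0.008,0.017,0.002],[-0.001,-0.003,0.099]],
[[0.010,0.016,0.002],[-0.001,-0.003,0.099]],
```

Call:
carry_out(
  moves=[
    [[-0.005,0.018,0.001],[-0.001,-0.003,0.099]],
    [[-0.003,0.019,0.001],[-0.001,-0.003,0.099]],
    [[-0.001,0.019,0.001],[-0.001,-0.003,0.099]],
    [[0.001,0.019,0.001],[-0.001,-0.003,0.099]],
    [[0.003,0.019,0.001],[-0.001,-0.003,0.099]],
    [[0.004,0.018,0.001],[-0.001,-0.003,0.099]],
    [[0.006,0.018,0.001],[-0.001,-0.003,0.099]],
    [[0.008,0.017,0],[-0.001,-0.003,0.099]],
    [[0.008,0.014,0],[0,0,0.09]],
    [[0,0,0],[0,0,0]],
  ],
)

```text
t: 27.75
tcp_pos: [0.5343, -0.0404, 0.2977]
tool_rot: [-3.065, 0.674, -0.017]
ft_force: [0.8, -0.3, -0.8]
finger_gap: 0.997
```

```bash
python3 plan.py 0.538 -0.0325 0.18 -112.9
```

```text
t 27.75 tcp [ 0.5343 -0.0404  0.2977] jaw -114.81 q6 1.864 q1 -0.14 tilt 0.649 gap 0.997 f [ 0.8 -0.3 -0.8]
target jaw -112.9 total tool shift [-0.0011 -0.0081  0.1178] rv [-0.005 -0.01  -0.033]
```

Call:
carry_out(
  moves=[
    [[0,-0.003,0.01],[-0.002,-0.004,-0.015]],
    [[0,-0.003,0.015],[-0.002,-0.003,-0.01]],
    [[0,-0.002,0.015],[-0.001,-0.003,-0.008]],
    [[0,0,0.015],[0,0,0]],
    [[0,0,0.015],[0,0,0]],
    [[0,0,0.015],[0,0,0]],
    [[0,0,0.015],[0,0,0]],
    [[0,0,0.01],[0,0,0]],
    [[0,0,0],[0,0,0]],
    [[0,0,0],[0,0,0]],
  ],
)

```text
t: 28.75
tcp_pos: [0.5346, -0.0245, 0.1727]
tool_rot: [-3.085, 0.587, 0.017]
ft_force: [0.6, -0.3, 1.0]
finger_gap: 1.0
```

```bash
python3 plan.py 0.538 -0.0325 0.118 -112.9;  python3 -c "
from h import *
snap('wrist','w8')"
```

```text
t 28.75 tcp [ 0.5346 -0.0245  0.1727] jaw -111.55 q6 1.837 q1 -0.11 tilt 0.607 gap 1.0 f [ 0.6 -0.3  1. ]
target jaw -112.9 total tool shift [0.0067 0.0061 0.0547] rv [0.001 0.011 0.024]
```

View pics/w8.png

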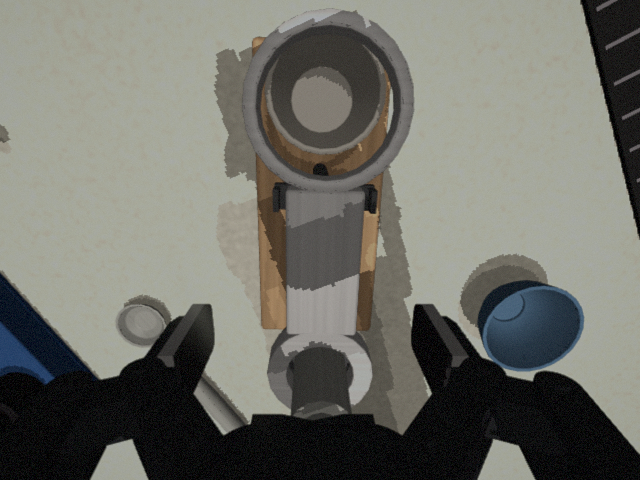

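The bar runs vertically at about column 322 and the finger midpoint is at 313. I correct by 6 mm in y and 6 mm in x, then descend.

Call:
carry_out(
  moves=[
    [[0.003,0.002,0.003],[0,0.004,0.01]],
    [[0.002,0.002,0.006],[0,0.004,0.008]],
    [[0.001,0.002,0.008],[0,0.003,0.006]],
    [[0.001,0,0.008],[0,0,0]],
    [[0,0,0.008],[0,0,0]],
    [[0,0,0.006],[0,0,0]],
    [[0,0,0.003],[0,0,0]],
    [[0,0,0],[0,0,0]],
    [[0,0,0],[0,0,0]],
    [[0,0,0],[0,0,0]],
  ],
)

```text
t: 29.8
tcp_pos: [0.5402, -0.0339, 0.129]
tool_rot: [3.077, -0.628, 0.007]
ft_force: [-0.1, -0.3, -0.2]
finger_gap: 1.002
```

```bash
python3 plan.py 0.538 -0.0325 0.118 -112.9;  python3 -c "
from h import *
snap('wrist','w9');snap('side','s9')"
```

```text
t 29.8 tcp [ 0.5402 -0.0339  0.129 ] jaw -113.06 q6 1.849 q1 -0.124 tilt 0.272 gap 1.002 f [-0.1 -0.3 -0.2]
target jaw -112.9 total tool shift [-0.0026 -0.0004  0.011 ] rv [ 0.    -0.005 -0.003]
```

View pics/w9.png

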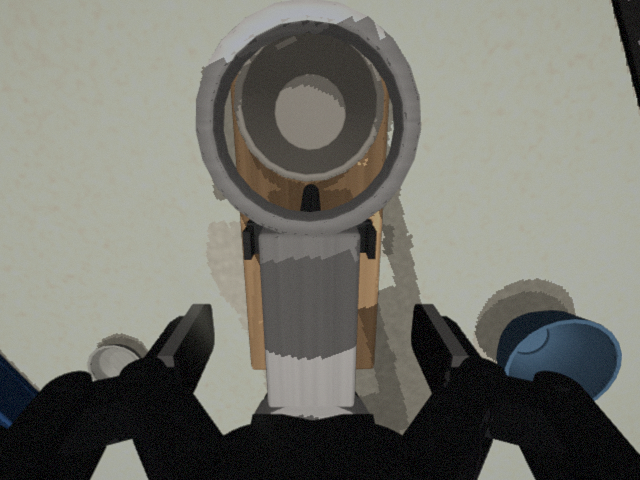

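The bar (310) is centred between the fingers (313). I descend the last 11 mm and close.

Call:
carry_out(
  moves=[
    [[-0.001,0,0.005],[0,-0.003,0]],
    [[-0.001,0,0.004],[0,-0.002,0]],
    [[0,0,0.002],[0,0,0]],
    [[0,0,0],[0,0,0]],
    [[0,0,0],[0,0,0]],
    [[0,0,0],[0,0,0]],
    [[0,0,0],[0,0,0]],
    [[0,0,0],[0,0,0]],
    [[0,0,0],[0,0,0]],
    [[0,0,0],[0,0,0]],
  ],
)

```text
t: 30.9
tcp_pos: [0.5387, -0.033, 0.118]
tool_rot: [3.078, -0.628, 0.001]
ft_force: [0.2, 0.4, -0.1]
finger_gap: 0.999
```

Call:
carry_out(
  moves=[
    [[0,0,0],[0,0,0]],
    [[0,0,0],[0,0,0]],
    [[0,0,0],[0,0,0]],
    [[0,0,0],[0,0,0]],
    [[0,0,0],[0,0,0]],
    [[0,0,0],[0,0,0]],
    [[0,0,0],[0,0,0]],
    [[0,0,0],[0,0,0]],
    [[0,0,0],[0,0,0]],
    [[0,0,0],[0,0,0]],
  ],
  grip=0,
  squeeze=80,
)

```text
t: 31.9
tcp_pos: [0.5389, -0.033, 0.1185]
tool_rot: [-3.078, 0.628, -0.003]
ft_force: [-0.1, 0.0, -0.5]
finger_gap: 0.458
```

```bash
python3 plan.py 0.538 -0.0325 0.118 -112.9
```

```text
t 31.9 tcp [ 0.5389 -0.033   0.1185] jaw -113.05 q6 1.849 q1 -0.124 tilt 0.107 gap 0.458 f [-0.1  0.  -0.5]
target jaw -112.9 total tool shift [-0.001  -0.0001  0.0005] rv [-0.    -0.002 -0.003]
```

Call:
carry_out(
  moves=[
    [[0,0,-0.003],[0,0,0]],
    [[0,0,-0.004],[0,0,0]],
    [[0,0,-0.006],[0,0,0]],
    [[0,0,-0.006],[0,0,0]],
    [[0,0,-0.006],[0,0,0]],
    [[0,0,-0.006],[0,0,0]],
    [[0,0,-0.006],[0,0,0]],
    [[0,0,-0.004],[0,0,0]],
    [[0,0,0],[0,0,0]],
    [[0,0,0],[0,0,0]],
  ],
)

```text
t: 32.9
tcp_pos: [0.538, -0.033, 0.1614]
tool_rot: [3.078, -0.628, -0.003]
ft_force: [-0.2, 0.0, -3.6]
finger_gap: 0.456
```

```bash
python3 plan.py 0.5389 -0.033 0.1185 -113.05;  python3 -c "
from h import *
snap('side','s10');snap('wrist','w10')
d=load('s10');c=cv2.cvtColor(d['pixels'],cv2.COLOR_RGB2BGR)[150:350,270:430]
cv2.imwrite('pics/s10c.png',cv2.resize(c,None,fx=3,fy=3))"
```

```text
t 32.9 tcp [ 0.538  -0.033   0.1614] jaw -113.06 q6 1.849 q1 -0.124 tilt 0.095 gap 0.456 f [-0.2  0.  -3.6]
target jaw -113.05 total tool shift [ 0.0009 -0.0004  0.0429] rv [ 0.001  0.002 -0.   ]
```

View pics/s10c.png

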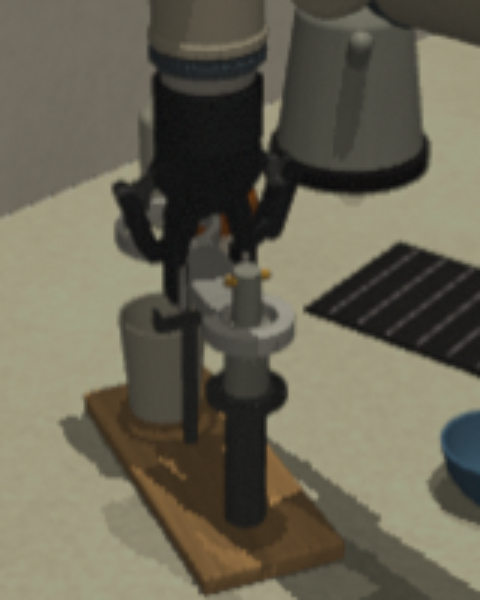

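View pics/w10.png

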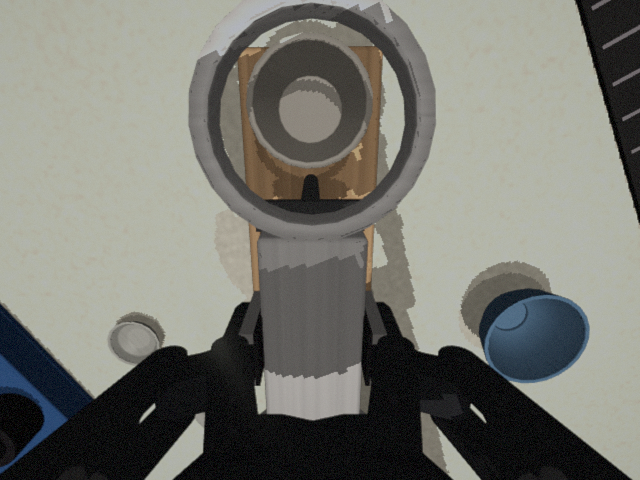

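The eye is rising level and centred on the stud, crop (250,330). I continue straight up.

Call:
carry_out(
  moves=[
    [[0,0,-0.005],[0,0,0]],
    [[0,0,-0.007],[0,0,0]],
    [[0,0,-0.007],[0,0,0]],
    [[0,0,-0.008],[0,0,0]],
    [[0,0,-0.008],[0,0,0]],
    [[0,0,-0.008],[0,0,0]],
    [[0,0,-0.008],[0,0,0]],
    [[0,0,-0.008],[0,0,0]],
    [[0,0,-0.008],[0,0,0]],
    [[0,0,-0.01],[0,0,0]],
  ],
)

```text
t: 34.0
tcp_pos: [0.5377, -0.0329, 0.2436]
tool_rot: [3.078, -0.628, -0.006]
ft_force: [0.3, -0.5, -3.7]
finger_gap: 0.454
```

Call:
carry_out(
  moves=[
    [[0,0,-0.01],[0,0,0]],
    [[0,0,-0.01],[0,0,0]],
    [[0,0,-0.005],[0,0,0]],
    [[0,0,0],[0,0,0]],
    [[0,0,0],[0,0,0]],
    [[0,0,0],[0,0,0]],
    [[0,0,0],[0,0,0]],
    [[0,0,0],[0,0,0]],
    [[0,0,0],[0,0,0]],
    [[0,0,0],[0,0,0]],
  ],
)

```text
t: 35.0
tcp_pos: [0.5378, -0.0329, 0.2713]
tool_rot: [3.078, -0.628, -0.006]
ft_force: [0.0, 0.2, -3.5]
finger_gap: 0.456
```

```bash
python3 plan.py 0.514 -0.373 0.26 -83.3 16;  python3 -c "
from h import *
snap('side','s11');snap('top','t11')
d=load('s11');c=cv2.cvtColor(d['pixels'],cv2.COLOR_RGB2BGR)[150:350,270:430]
cv2.imwrite('pics/s11c.png',cv2.resize(c,None,fx=3,fy=3))"
```

```text
t 35.0 tcp [ 0.5378 -0.0329  0.2713] jaw -113.06 q6 1.849 q1 -0.124 tilt 0.223 gap 0.456 f [ 0.   0.2 -3.5]
target jaw -83.3 total tool shift [0.1113 0.3222 0.0113] rv [ 0.     0.004 -0.519]
[[0.007,0.020,0.001],[0.000,0.000,-0.032]],
[[0.006,0.020,0.001],[0.000,0.000,-0.032]],
[[0.006,0.021,0.001],[0.000,0.000,-0.032]],
[[0.005,0.021,0.001],[0.000,0.000,-0.032]],
[[0.004,0.021,0.001],[0.000,0.000,-0.032]],
[[0.004,0.021,0.001],[0.000,0.000,-0.032]],
[[0.003,0.021,0.001],[0.000,0.000,-0.032]],
[[0.002,0.021,0.001],[0.000,0.000,-0.032]],
[[0.002,0.021,0.001],[0.000,0.000,-0.032]],
[[0.001,0.021,0.001],[0.000,0.000,-0.032]],
[[0.000,0.021,0.001],[0.000,0.000,-0.032]],
[[-0.001,0.021,0.001],[0.000,0.000,-0.032]],
[[-0.001,0.021,0.001],[0.000,0.000,-0.032]],
[[-0.002,0.021,0.001],[0.000,0.000,-0.032]],
[[-0.003,0.021,0.001],[0.000,0.000,-0.032]],
[[-0.003,0.021,0.001],[0.000,0.000,-0.032]],
```

View pics/s11c.png

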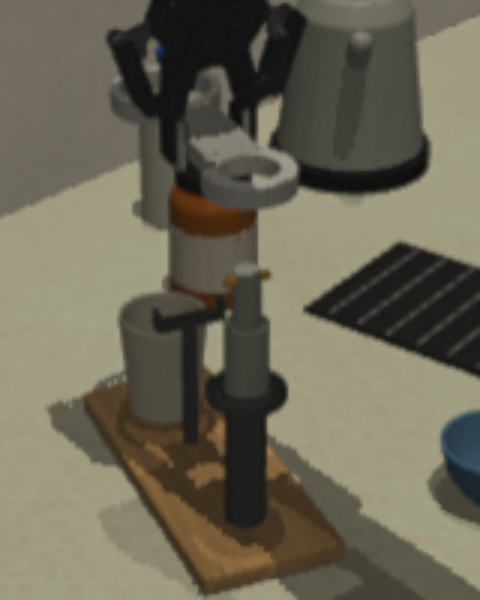

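The holder is clear of the stud, with its underside around 0.28 m. I carry it to the mat.

Call:
carry_out(
  moves=[
    [[0.007,0.02,0],[0,0,-0.032]],
    [[0.009,0.03,0],[0,0,-0.045]],
    [[0.009,0.032,0],[0,0,-0.05]],
    [[0.008,0.033,0],[0,0,-0.05]],
    [[0.006,0.033,0],[0,0,-0.05]],
    [[0.005,0.033,0],[0,0,-0.05]],
    [[0.003,0.033,0],[0,0,-0.05]],
    [[0.001,0.033,0],[0,0,-0.05]],
    [[0,0.033,0],[0,0,-0.05]],
    [[-0.001,0.02,0],[0,0,-0.04]],
  ],
)

```text
t: 36.1
tcp_pos: [0.5278, -0.3468, 0.271]
tool_rot: [-3.137, -0.142, 0.003]
ft_force: [-0.7, 0.4, -3.1]
finger_gap: 0.452
```

```bash
python3 plan.py 0.514 -0.373 0.12 -83.3
```

```text
t 36.1 tcp [ 0.5278 -0.3468  0.271 ] jaw -84.81 q6 0.845 q1 -0.635 tilt 0.133 gap 0.452 f [-0.7  0.4 -3.1]
target jaw -83.3 total tool shift [-0.0158  0.025   0.151 ] rv [-0.002  0.002 -0.026]
```

Call:
carry_out(
  moves=[
    [[-0.004,0.006,0.01],[-0.001,0,-0.009]],
    [[-0.004,0.005,0.015],[-0.001,0,-0.008]],
    [[-0.003,0.003,0.018],[0,0,-0.006]],
    [[-0.002,0.002,0.02],[0,0,-0.003]],
    [[-0.001,0.001,0.02],[0,0,0]],
    [[0,0,0.02],[0,0,0]],
    [[0,0,0.02],[0,0,0]],
    [[0,0,0.015],[0,0,0]],
    [[0,0,0],[0,0,0]],
    [[0,0,0],[0,0,0]],
  ],
)

```text
t: 37.1
tcp_pos: [0.5113, -0.3597, 0.1171]
tool_rot: [-3.129, -0.184, 0.013]
ft_force: [-1.3, -0.2, -2.5]
finger_gap: 0.453
```

```bash
python3 plan.py 0.514 -0.373 0.01 -83.3;python3 -c "
from h import *
snap('side','s12');snap('top','t12')
d=load('s12');c=cv2.cvtColor(d['pixels'],cv2.COLOR_RGB2BGR)[130:330,340:540]
cv2.imwrite('pics/s12c.png',cv2.resize(c,None,fx=3,fy=3))"
```

```text
t 37.1 tcp [ 0.5113 -0.3597  0.1171] jaw -83.27 q6 0.786 q1 -0.668 tilt 0.617 gap 0.453 f [-1.3 -0.2 -2.5]
target jaw -83.3 total tool shift [0.002  0.0143 0.107 ] rv [-0.008  0.008  0.001]
```

View pics/s12c.png

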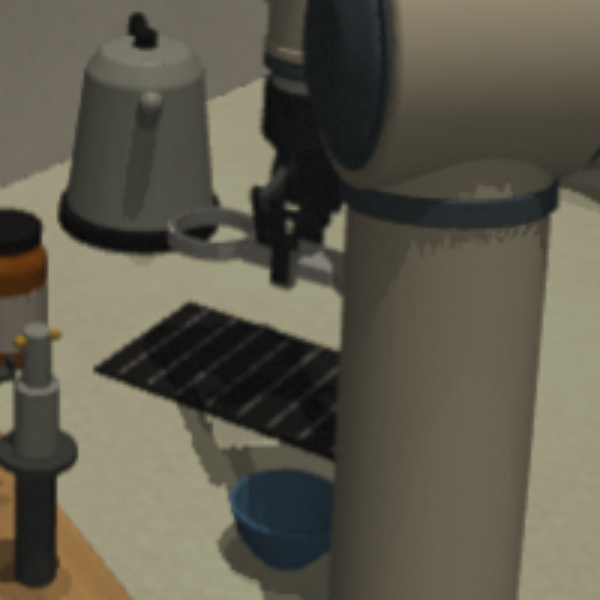

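View pics/t12.png

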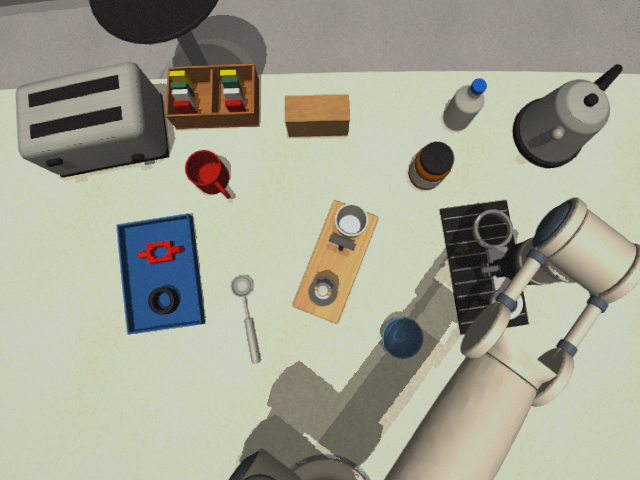

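The holder is over the mat. The top view shows the ring at (493,230) and the eye near (508,302). I measure the ring's position relative to the mat, and the holder's levelness.

```bash
cat > m4.py <<'E'
from h import *
from scipy.optimize import least_squares
fn=sys.argv[1];zlo=float(sys.argv[2]);d=load(fn);P=cloud(d)
S=cv2.cvtColor(d['pixels'],cv2.COLOR_RGB2HSV)
c0=np.array([.5233,-.372]);a=np.radians(6.7);ux=np.array([np.cos(a),np.sin(a)]);uy=np.array([-ux[1],ux[0]])
q=P.reshape(-1,3);X=(q[:,:2]-c0)@ux;Y=(q[:,:2]-c0)@uy
m=(X>.0)&(X<.16)&(abs(Y)<.08)&(abs(q[:,2]-zlo)<.008)
print(m.sum(),'z',np.median(q[m,2]))
k=m&(X>.06)
A=np.c_[X[m],Y[m],np.ones(m.sum())];print('plane slope',np.linalg.lstsq(A,q[m,2],rcond=None)[0])
h=cv2.convexHull(np.c_[X[m],Y[m]].astype(np.float32))[:,0];h=h[h[:,0]>.05]
f=least_squares(lambda p:np.linalg.norm(h-p[:2],axis=1)-.04,[.07,0],loss='soft_l1',f_scale=.001)
print('ring in mat frame',f.x,'resid',np.abs(f.fun).mean())
s=r.state();t=np.array(s['tcp_pos'])[:2]-c0;print('tcp in mat',t@ux,t@uy)
E
python3 m4.py t12 .1445
```

```text
672 z 0.14371500236676304
plane slope [-0.01321473 -0.00154336  0.14411793]
ring in mat frame [0.06851874 0.0139716 ] resid 0.00035550190198194626
tcp in mat -0.010257375377081091 0.013151150379661152
```

Call:
carry_out(
  moves=[
    [[0.001,0.006,0.005],[-0.003,0.004,0]],
    [[0.001,0.004,0.01],[-0.003,0.003,0]],
    [[0,0.003,0.015],[-0.002,0,0]],
    [[0,0.001,0.015],[0,0,0]],
    [[0,0,0.015],[0,0,0]],
    [[0,0,0.015],[0,0,0]],
    [[0,0,0.01],[0,0,0]],
    [[0,0,0.005],[0,0,0]],
    [[0,0,0],[0,0,0]],
    [[0,0,0],[0,0,0]],
  ],
)

```text
t: 38.2
tcp_pos: [0.5159, -0.3758, 0.0204]
tool_rot: [3.133, 0.183, 0.003]
ft_force: [-0.2, 0.2, -3.9]
finger_gap: 0.457
```

```bash
python3 plan.py 0.514 -0.374 0.01 -83.3;python3 -c "
from h import *
snap('top','t13')"; python3 m4.py t13 .052
```

```text
t 38.2 tcp [ 0.5159 -0.3758  0.0204] jaw -83.31 q6 0.772 q1 -0.682 tilt 0.185 gap 0.457 f [-0.2  0.2 -3.9]
target jaw -83.3 total tool shift [-0.0017 -0.002   0.0104] rv [ 0.003 -0.002 -0.   ]
496 z 0.04789056326871688
plane slope [-0.00099978  0.00269052  0.04796458]
ring in mat frame [ 0.07036237 -0.00184761] resid 0.0005398788063623835
tcp in mat -0.007722160603546396 -0.002945460499228225
```

Call:
carry_out(
  moves=[
    [[0,-0.001,0.005],[0.002,-0.001,0]],
    [[0,0,0.004],[0,0,0]],
    [[0,0,0.003],[0,0,0]],
    [[0,0,0.002],[0,0,0]],
    [[0,0,0.001],[0,0,0]],
    [[0,0,0],[0,0,0]],
    [[0,0,0],[0,0,0]],
    [[0,0,0],[0,0,0]],
    [[0,0,0],[0,0,0]],
    [[0,0,0],[0,0,0]],
  ],
)

```text
t: 39.25
tcp_pos: [0.5173, -0.3758, 0.0075]
tool_rot: [3.132, 0.183, 0.007]
ft_force: [0.4, -0.1, -3.9]
finger_gap: 0.453
```

```bash
python3 plan.py 0.514 -0.374 0.00 -83.3
```

```text
t 39.25 tcp [ 0.5173 -0.3758  0.0075] jaw -83.3 q6 0.773 q1 -0.681 tilt 0.361 gap 0.453 f [ 0.4 -0.1 -3.9]
target jaw -83.3 total tool shift [-0.0031 -0.0023  0.0075] rv [ 0.005 -0.004 -0.   ]
```

Call:
carry_out(
  moves=[
    [[-0.001,-0.001,0.0015],[0.003,-0.003,0]],
    [[0,0,0.001],[0.002,-0.001,0]],
    [[0,0,0.001],[0,0,0]],
    [[0,0,0.001],[0,0,0]],
    [[0,0,0],[0,0,0]],
    [[0,0,0],[0,0,0]],
    [[0,0,0],[0,0,0]],
    [[0,0,0],[0,0,0]],
    [[0,0,0],[0,0,0]],
    [[0,0,0],[0,0,0]],
  ],
)

```text
t: 40.25
tcp_pos: [0.5165, -0.3752, 0.0049]
tool_rot: [3.136, 0.184, 0.002]
ft_force: [-0.7, 1.7, -0.6]
finger_gap: 0.454
```

```bash
python3 plan.py 0.514 -0.374 0.00 -83.3
```

```text
t 40.25 tcp [ 0.5165 -0.3752  0.0049] jaw -83.3 q6 0.772 q1 -0.682 tilt 0.065 gap 0.454 f [-0.7  1.7 -0.6]
target jaw -83.3 total tool shift [-0.0024 -0.0015  0.0049] rv [ 0.    -0.001 -0.   ]
```

The fingertips touch the mat, since the vertical force eased from -3.9 to -0.6 N. The bar is about 10 mm above the mat because the tips reach below it. That drop stays far under the 33 mm limit, so I open here.

Call:
carry_out(
  moves=[
    [[0,0,0],[0,0,0]],
    [[0,0,0],[0,0,0]],
    [[0,0,0],[0,0,0]],
    [[0,0,0],[0,0,0]],
    [[0,0,0],[0,0,0]],
    [[0,0,0],[0,0,0]],
    [[0,0,0],[0,0,0]],
    [[0,0,-0.01],[0,0,0]],
    [[0,0,-0.02],[0,0,0]],
    [[0,0,-0.02],[0,0,0]],
  ],
  grip=90,
)

```text
t: 41.25
tcp_pos: [0.5156, -0.3745, 0.0541]
tool_rot: [-3.134, -0.183, 0.003]
ft_force: [0.2, -0.7, -0.2]
finger_gap: 0.899
```

Call:
carry_out(
  moves=[
    [[0,0,-0.03],[0,0,0]],
    [[0,0,-0.03],[0,0,0]],
    [[0,0,-0.03],[0,0,0]],
    [[0,0,-0.03],[0,0,0]],
    [[0,-0.03,-0.03],[0,0,0]],
    [[0,-0.035,-0.02],[0,0,0]],
    [[0,-0.035,0],[0,0,0]],
    [[0,-0.035,0],[0,0,0]],
    [[0,-0.035,0],[0,0,0]],
    [[0,-0.03,0],[0,0,0]],
  ],
)

```text
t: 42.25
tcp_pos: [0.4917, -0.1735, 0.2442]
tool_rot: [3.13, 0.173, 0.018]
ft_force: [1.4, 0.8, -0.0]
finger_gap: 0.901
```

Call:
carry_out(
  moves=[
    [[0,-0.02,0],[0,0,0]],
    [[0,-0.02,0],[0,0,0]],
    [[0,0,0],[0,0,0]],
    [[0,0,0],[0,0,0]],
    [[0,0,0],[0,0,0]],
    [[0,0,0],[0,0,0]],
    [[0,0,0],[0,0,0]],
    [[0,0,0],[0,0,0]],
    [[0,0,0],[0,0,0]],
    [[0,0,0],[0,0,0]],
  ],
)

```text
t: 43.25
tcp_pos: [0.4865, -0.1315, 0.2492]
tool_rot: [3.127, 0.175, 0.028]
ft_force: [-0.3, -0.1, -0.9]
finger_gap: 0.899
```

```bash
python3 -c "
from h import *
snap('top','t14');snap('wrist','w14');st()"; python3 m4.py t14 .022
```

```text
t 43.35 q [-0.3299 -0.1807  1.4628 -0.0022  1.8395  1.1287] tcp [ 0.4865 -0.1314  0.2492] rv [3.1271 0.1748 0.0277] f [0.1705 0.1423 0.6141] gap 0.8963729667145891
260 z 0.02140034680552494
plane slope [0.00573189 0.00962952 0.02067198]
ring in mat frame [ 0.07091551 -0.00138248] resid 0.00036695747163798903
tcp in mat -0.008501819465318963 0.24327130254411355
```

View pics/t14.png

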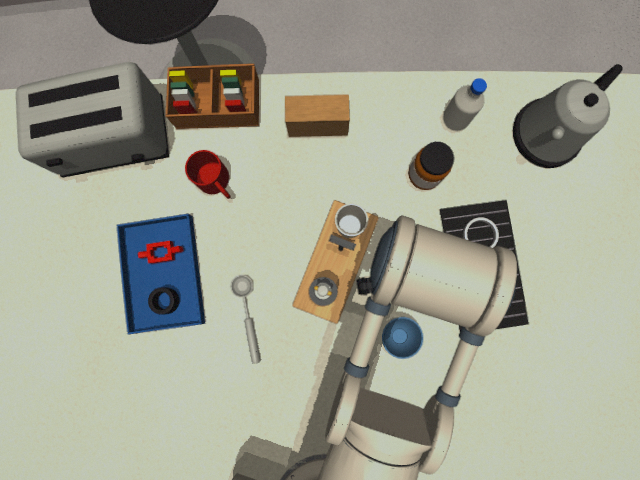

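View pics/w14.png

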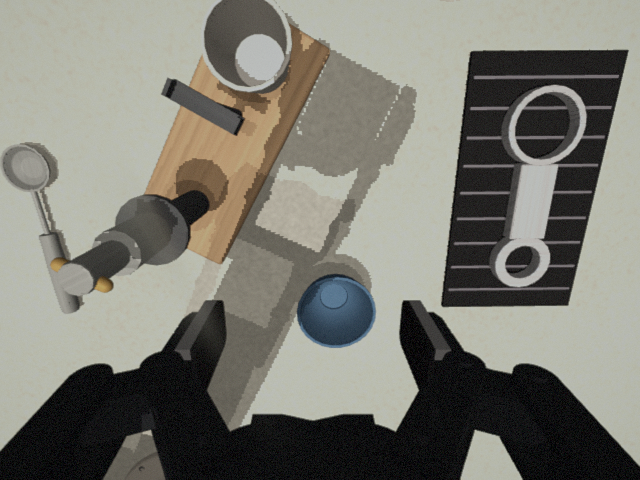

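The wrist view shows the holder lying flat inside the mat, ring at (545,125) and eye at (522,261). I run a final numeric check of the eye, nut and spacer.

```bash
python3 - <<'E'
from h import *
d=load('w14');P=cloud(d);q=P.reshape(-1,3)
c0=np.array([.5233,-.372]);a=np.radians(6.7);ux=np.array([np.cos(a),np.sin(a)]);uy=np.array([-ux[1],ux[0]])
X=(q[:,:2]-c0)@ux;Y=(q[:,:2]-c0)@uy
m=(abs(X)<.13)&(abs(Y)<.07)&(q[:,2]>.015)&(q[:,2]<.03)
print('holder z',np.median(q[m,2]),'X',np.percentile(X[m],[.5,99.5]),'Y',np.percentile(Y[m],[.5,99.5]))
k=m&(X<-.055);print('eye c',(np.percentile(X[k],.5)+.032),Y[k].min()/2+Y[k].max()/2)
A=np.c_[X[m],Y[m],np.ones(m.sum())];print('slope',np.linalg.lstsq(A,q[m,2],rcond=None)[0])
d=load('t14');P=cloud(d);q=P.reshape(-1,3);hsv=cv2.cvtColor(d['pixels'],cv2.COLOR_RGB2HSV).reshape(-1,3)
c0=np.array([.520,.359]);a=np.radians(7.3);ux=np.array([np.cos(a),np.sin(a)]);uy=np.array([-ux[1],ux[0]])
X=(q[:,:2]-c0)@ux;Y=(q[:,:2]-c0)@uy;i=(abs(X)<.11)&(abs(Y)<.07)
red=i&((hsv[:,0]<8)|(hsv[:,0]>170))&(hsv[:,1]>140);print('nut',X[red].mean(),Y[red].mean(),np.median(q[red,2]))
sp=i&(hsv[:,2]<60)&(q[:,2]>.035);print('spacer',X[sp].mean(),Y[sp].mean(),np.median(q[sp,2]))
E
sed -n '/^for n,rg/,$p' m1.py >/dev/null; sed "s/load('top0')/load('t14')/" m1.py > m1b.py; python3 m1b.py 2>/dev/null| grep -E '^(jar|mug|bowl|spoon)'
python3 -c "
from h import *
ticket.close_job()"
```

```text
holder z 0.021767067603883333 X [-0.10721448  0.1087475 ] Y [-0.03905824  0.03774464]
eye c -0.07735259553533363 -0.0022151655179811734
slope [-0.00329562 -0.00854278  0.02130336]
nut 0.049006854896687886 -0.0033787908043674117 0.02875227456729701
spacer -0.06127098263369038 -0.0007906464660996658 0.045143152248974694
the job is handed in; nothing more can be done
```

The stand is apart and the job is handed in at about 43 s of the 70 s allowed; the interface gave no verdict. I turned the wing nut about 1.2 rad into line with the pin and put it in the tray, then the spacer. The holder arm came straight up off the stud and lies on the mat.

What the last checks showed:
- **Nut and spacer:** both lie flat and free in the tray. The nut is at about (49, -3) mm and the spacer at about (-61, -1) mm from the tray's centre.
- **Holder arm:** the eye is at about (-77, -2) mm and the ring at about (71, -1) mm from the mat's centre, all inside the edges. Measured tilt is under 0.01 rad, and the underside is at mat height.
- **Robot:** the gripper was raised clear and touching nothing at the end.

- **Small drop:** the fingertips reach below the bar and met the mat first, so the holder fell about 10 mm when I let go. That should be about 0.45 m/s, under the 0.8 m/s limit, but I did not measure it.
- **One check not done:** my last numeric comparison of the jar, mug, bowl and spoon positions printed nothing. For those, and for the white cup, I rely on the final top view, where they look unmoved from the first picture.

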